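# Fetch the sharpening stone from behind the finish tins

## Robot

A 6-joint arm with a two-finger parallel gripper is mounted at the origin on the work surface. World frame = base frame: x ahead of the robot, y to its left, z up, the work surface at z = 0. Lengths are in m, angles in rad, forces in N, time in s.
With the tool pointing down it reaches from about 0.275 to 0.975 m from the base axis. Payload 8.4 kg.
Tool frame: the origin (TCP) lies between the finger pads; the fingertips stand 19 mm ahead of it and the grasp point (between the pads) is the TCP (bot.tcp_to_tips is the distance from the TCP to the fingertips, in m); y points along the fingers, x is the direction in which the jaws open and shut, and the axes are right-handed (so a half turn about y gives the same grasp; the last joint's range is limited). The gripper opens to 92 mm and grips with 3 to 60 N. Pads are 20 mm wide; open, the fingers measure 128 mm over their backs; the gripper's body (75 mm by 189 mm) begins 69 mm behind the grasp point.
Start: joints at [1.118, 0.353, 1.633, -0, 1.155, -0.002], TCP at [0.272, 0.563, 0.234] pointing down, gripper open.
Joint ranges: [-2.63, 2.63], [-0.92, 2.1], [0.06, 2.66], [-1.3, 4.44], [0, 2.69], [-3.02, 3.02]. Speed limits (rad/s): [2.22, 2.22, 2.79, 3.14, 3.14, 3.14].

## Interface

Orientations are given as a unit quaternion [w, x, y, z].
In Python, from plant import bot gives the robot as it stands.
- The arm moves only by the tool send_rows, never from a script. Its argument "commands" is a list that holds one entry, the list of rows, each a list of 6 numbers: the shift along the world's x, y, z in cm, then the turn, a rotation vector about the world's x, y, z in degrees. A call has 1 to 20 rows; each row shifts and turns the commanded pose from where the row before left it; what a row does not reach is not made up. A row lasts 1/12 s, in which the tool goes at most 41.7 mm and 7.16 degrees, less where a joint would pass 70% of its speed; a pose out of reach is approached as far as the arm can. A call is refused whole if a number of a shift passes 4.17 or a number of a turn 7.16, either way. A call with a gripper value outside its range is refused whole. "gripper" is the opening, from 0 (shut) to 1 (fully open), set as the call begins (left out, the last holds). The fingers move at their own pace and stop on an object; the grip force is fixed at half the most. Time passes only in rows, so rows that do not move let the fingers close. It gives the time, the measured TCP pose, the force and the opening at its end, in the units of the state.
- bot.get_state(): the state, without advancing time (a new reading comes with each control period).
- bot.camera(name): name is "scene" or "top" or "wrist"; returns a dict with "image" (384x512x3 uint8, red, green, blue), "fx", "fy", "cx", "cy" (pixels), "D" ([k1, k2, p1, p2, k3] as OpenCV has them; the pictures are not rectified), "xyz" and "attitude" of the camera in the world; the wrist camera has in their place "T_tool_cam" (4x4, takes a point from camera to tool coordinates, whose origin is the TCP and whose axes are the tool frame's). Camera axes: x right, y down, z forward; pixel columns grow to the right and rows downward; lengths in m; the calibration is good to about 2 mm. A picture is of the moment at which its call begins: read the wrist's pose just before it. There is no depth.
- bot.sign_off(): hands the job in, once; it reports no verdict.
The state is a dict: "t": time; "joint_pos": joint angles; "joint_velocities": joint speeds; "tau": joint torques, N m; "eef_pos": TCP position; "ee_rot": TCP orientation; "ft_force": force on the tool from outside, world axes, zero at the start; "ft_torque": the same for the moment, N m; "gripper_width": finger opening in m.
Only numpy, scipy, OpenCV 4.12 (cv2) and the standard library are available. Lean on these libraries where they do the work, as an engineer would, in place of code of your own. Each camera call takes 0.05 s, during which the arm holds its last target.

## Task

The sharpening stone lies at the back of the wooden storage bay, behind two finish tins. First stand both tins in the grey tray and only then lay the stone, terracotta side up, centred between the end stops of the dark honing stand; once it is there, put each tin back on the middle of the spot of its own colour. Keep the tins upright throughout and leave the mallet and the cup of dowels where they are.

Things in the scene. Friction and masses are not known exactly. Their poses are not given: they have to be found in the camera images.
- tin_blue_center (a point): Blue upright round tin with pale label band, body 52 mm diameter and 90 mm high, with a white screw cap 26 mm diameter and 20 mm high on top (110 mm in all, about 0.2 kg). The point is on its axis, 55 mm above its underside; z is up along the axis. It starts upright on the middle of the blue spot. Best gripped by the body, near this point, with the fingers closing along the bay's y: the fingers then pass the other tin and stay above the bay's sides.
- tin_yellow_center (a point): Yellow upright round tin, same sizes as the blue one but with a black cap. The point is on its axis, 55 mm above its underside. It starts upright on the middle of the yellow spot.
- stone_center (a point): Sharpening stone, a block 50 mm (its x) by 170 mm (its y, the long way) by 35 mm high, lower 22 mm grey, upper 13 mm terracotta, about 0.55 kg. The point is at its centre, 17.5 mm above its underside. It lies flat on the bay's base board at the back, long way roughly along the bay's y, about 17 mm behind the tins and 35 mm before the bay's back wall. Grip it across its 50 mm width.
- spot_blue: Fixed blue disc, 70 mm diameter, 3 mm thick, on the bay's base board towards its open front: the blue tin's place. Origin at the centre of its underside; the tin stands on its top, 3 mm higher.
- spot_yellow: Fixed yellow disc, 70 mm diameter, 3 mm thick, beside the blue one (104 mm centre to centre): the yellow tin's place. Origin at the centre of its underside; the tin stands on its top, 3 mm higher. Which of the two spots is left and which is right varies.
- bay: Fixed wooden storage bay, 170 mm (x) by 240 mm (y): base board 12 mm thick, side walls and back wall 6 mm thick reaching 42 mm above the bench, open at the top and at the front (-x, towards the robot). Origin at the centre of its underside, on the bench. The spots are centred 48 mm in front of the origin, 52 mm to either side; the stone lies about 20 mm behind it.
- stand: Fixed honing stand, a dark wood board 100 mm (x) by 230 mm (y) with a black rubber strip along the middle whose top is 15 mm above the bench, and at each end (+y and -y) a 60 mm wide stop rising 24 mm above the bench. There are 186 mm between the stops, so the 170 mm stone fits with 8 mm to spare at each end, lying on the rubber. Origin at the centre of its underside, on the bench. Left or right of the bay; it trades places with the tray.
- tray: Fixed shallow grey tray, outside 130 mm (x) by 230 mm (y), rim 18 mm high, walls 6 mm thick, flat floor 6 mm above the bench; room for both tins side by side along its y (for instance 50 mm either side of the middle). Origin at the centre of its underside, on the bench.
- mallet: Loose wooden mallet lying on the bench, 190 mm long, head 80 mm across and 50 mm high, on one side of the bay, beyond the tray or stand. Not to be moved. Origin on its underside, about the middle of its length.
- cup: Loose green cup, 75 mm diameter and 75 mm high, with three dowels standing up to 116 mm; on the other side of the bay, beyond the tray or stand. Not to be moved. Origin at the centre of its underside.
Mind the look-alikes: they are no part of the job. Leave any green, purple or red look-alike of the part that bears stone_center alone.

How it is judged:
By the outcome, as a careful person would: the job done as asked, in the order asked, and still so for the second after the job is handed in, with the robot touching nothing.
It also fails if it takes over 128 s, if anything falls off the work surface, if the arm or the gripper's body presses on something with over 40 N, if the wrist force passes 120 N, or if a joint passes its speed limit or range.

## Working session

There is one attempt and no reset: what is moved stays moved. The work goes in short steps, Python scripts to look and compute and a tool call to move; the robot and the scene stay as the last step left them, time stands still between calls to the robot, and variables do not carry over. Pictures are saved under pics/ and viewed, and the job is handed in when it is done.

Besides the shell and the picture viewer there is one more tool, called after "Emit:" as a command line: name --argument value ..., lists and objects as JSON in quotes. send_rows: Moves the arm, as the interface text tells. Its arguments: {"type":"object","properties":{"commands":{"type":"array"},"gripper":{"type":"number"}},"required":["commands"]}

```bash
ls; mkdir -p pics
python3 - <<'E'
from plant import bot
import cv2
s=bot.get_state();print(s)
for n in("scene","top","wrist"):
    c=bot.camera(n);cv2.imwrite(f"pics/{n}0.png",c["image"][:,:,::-1]);print(n,{k:v for k,v in c.items() if k!="image"})
E
```

```text
pics
{'t': 0.0, 'joint_pos': array([ 1.11761492e+00,  3.53638982e-01,  1.63414098e+00, -4.47886674e-05,
        1.15518486e+00, -2.39594632e-03]), 'joint_velocities': array([-0.00035136, -0.00156217, -0.00090969,  0.00018628,  0.00264838,
        0.0007073 ]), 'tau': array([-4.13550606e-04, -5.93830705e+01, -3.34228277e+01,  6.99164509e-02,
        2.32627761e-02, -8.10147503e-05]), 'eef_pos': array([0.27209931, 0.56213697, 0.23286647]), 'ee_rot': array([-0.59882525,  0.59936325,  0.37520997, -0.37601794]), 'ft_force': array([-0.33434787, -0.49116297, -0.87018661]), 'ft_torque': array([ 0.04274707,  0.00857893, -0.0142357 ]), 'gripper_width': 0.09154576196831263}
scene {'fx': 352.0692532716334, 'fy': 352.0692532716334, 'cx': 255.5493876294248, 'cy': 190.61294099408897, 'D': array([0.03253637, 0.        , 0.        , 0.        , 0.        ]), 'xyz': array([0.91209796, 0.52908216, 0.79532639]), 'attitude': array([-0.12992994,  0.32144512,  0.86943213, -0.3519645 ])}
top {'fx': 438.73820229864583, 'fy': 438.73820229864583, 'cx': 253.59914075211685, 'cy': 189.32131718617913, 'D': array([-0.0470227,  0.       ,  0.       ,  0.       ,  0.       ]), 'xyz': array([0.38168829, 0.01523582, 1.34105054]), 'attitude': array([-0.01945238,  0.71285144, -0.70075437,  0.02019271])}
wrist {'fx': 302.61813908776054, 'fy': 302.61813908776054, 'cx': 257.5267363809436, 'cy': 188.75663952602534, 'D': array([-0.00639412,  0.        ,  0.        ,  0.        ,  0.        ]), 'T_tool_cam': array([[ 9.99999783e-01,  6.46100661e-04,  1.26605427e-04,
        -3.34284408e-04],
       [ 5.84160476e-05, -2.78607553e-01,  9.60405033e-01,
        -1.51161886e-01],
       [ 6.55791554e-04, -9.60404818e-01, -2.78607530e-01,
         7.71468133e-02],
       [ 0.00000000e+00,  0.00000000e+00,  0.00000000e+00,
         1.00000000e+00]])}
```

View pics/top0.png

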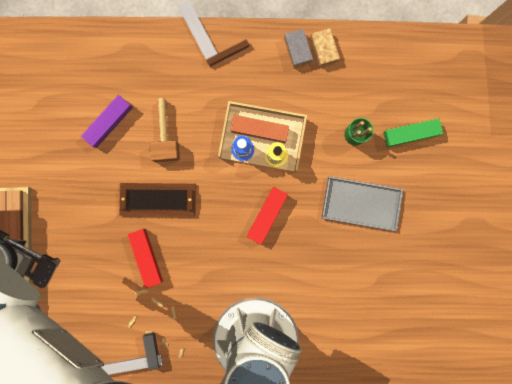

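View pics/scene0.png

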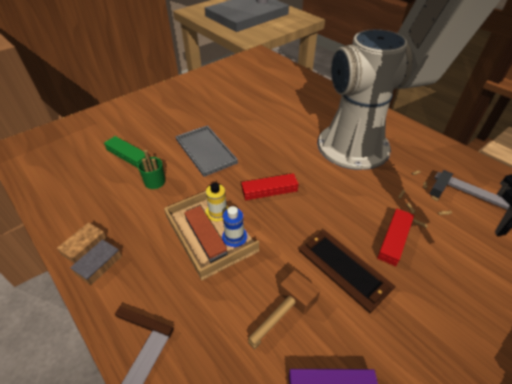

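View pics/wrist0.png

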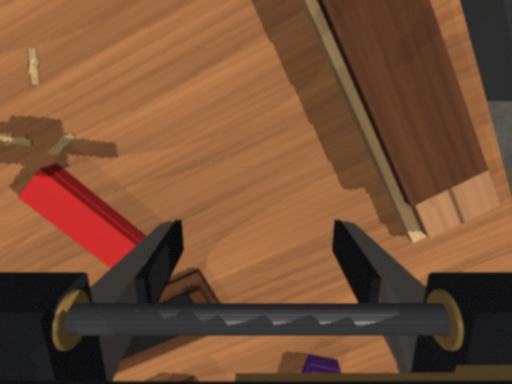

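The top view shows these parts:
- The bay is at about (263,135). In it are the terracotta stone at (260,127), the blue tin with a white cap at (242,148), and the yellow tin with a black cap at (277,153).
- The stand is at (158,200) and the tray at (362,204).
- The mallet is at (163,140) and the cup at (359,131).

The red (267,215), red (145,258), purple (107,121) and green (413,132) blocks are the look-alikes. The terracotta block behind the tins fits the description of the stone. I'll confirm that in a crop and measure.

```bash
cat > h.py <<'E'
import numpy as np, cv2
from scipy.spatial.transform import Rotation as R
from plant import bot
def q(w): return R.from_quat([w[1],w[2],w[3],w[0]])
def cam(n):
    s=bot.get_state(); c=bot.camera(n)
    if n=="wrist":
        T=np.eye(4);T[:3,:3]=q(s["ee_rot"]).as_matrix();T[:3,3]=s["eef_pos"]
        T=T@c["T_tool_cam"]; c["R"]=T[:3,:3];c["o"]=T[:3,3]
    else: c["R"]=q(c["attitude"]).as_matrix();c["o"]=np.array(c["xyz"])
    c["K"]=np.array([[c["fx"],0,c["cx"]],[0,c["fy"],c["cy"]],[0,0,1.]]);c["D"]=np.array(c["D"])
    return c
def toplane(c,px,z):
    u=cv2.undistortPoints(np.array(px,float).reshape(-1,1,2),c["K"],c["D"]).reshape(-1,2)
    d=np.c_[u,np.ones(len(u))]@c["R"].T
    return c["o"]+d*((z-c["o"][2])/d[:,2])[:,None]
def proj(c,P):
    P=(np.atleast_2d(P)-c["o"])@c["R"]
    return cv2.projectPoints(P,np.zeros(3),np.zeros(3),c["K"],c["D"])[0].reshape(-1,2)
def mask(c,lo,hi):
    return cv2.inRange(cv2.cvtColor(c["image"],cv2.COLOR_RGB2HSV),lo,hi)
def rect(c,m,z,roi):
    x0,y0,x1,y1=roi; mm=np.zeros_like(m);mm[y0:y1,x0:x1]=m[y0:y1,x0:x1]
    cs,_=cv2.findContours(mm,cv2.RETR_EXTERNAL,cv2.CHAIN_APPROX_NONE)
    k=max(cs,key=cv2.contourArea).reshape(-1,2)
    W=toplane(c,k,z)[:,:2]
    r=cv2.minAreaRect((W*1000).astype(np.float32))
    return k.mean(0),np.round(r[0],1),np.round(r[1],1),r[2]
E
python3 - <<'E'
from h import *
c=cam("top");hsv=cv2.cvtColor(c["image"],cv2.COLOR_RGB2HSV)
cv2.imwrite("pics/crop.png",cv2.resize(c["image"][80:190,200:330,::-1],None,fx=6,fy=5.4,interpolation=cv2.INTER_CUBIC))
for p in[(260,127),(242,140),(242,148),(277,145),(262,150),(158,200),(125,200),(362,204),(325,190),(145,145),(267,215),(230,105),(300,200),(355,128)]:
    print(p,hsv[p[1],p[0]])
E
```

```text
(260, 127) [ 10 164 226]
(242, 140) [ 30   3 253]
(242, 148) [114   8 155]
(277, 145) [ 29 154 249]
(262, 150) [ 23  81 251]
(158, 200) [ 9 82 50]
(125, 200) [ 11 166  95]
(362, 204) [ 25  20 168]
(325, 190) [ 13 152 180]
(145, 145) [ 14 160 209]
(267, 215) [  1 195 246]
(230, 105) [ 17 132 137]
(300, 200) [ 13 160 206]
(355, 128) [ 16 139  77]
```

View pics/crop.png

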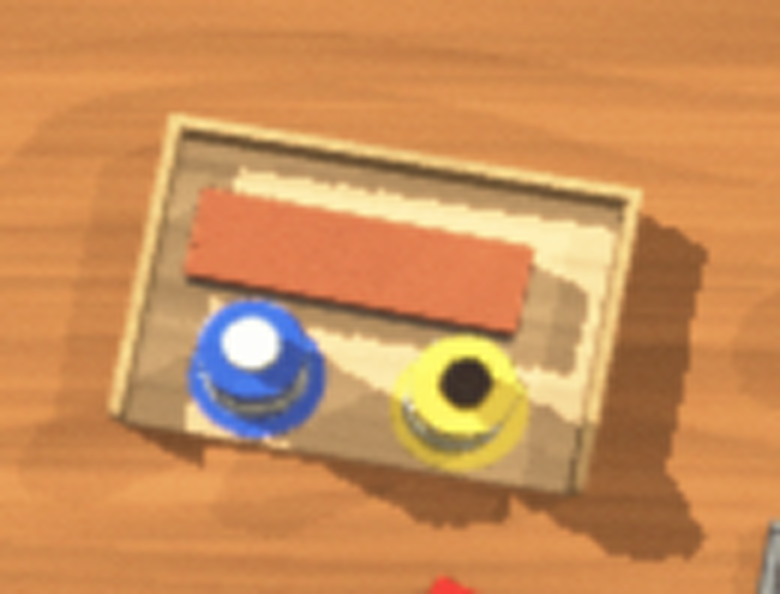

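The crop confirms it: the terracotta stone lies at crop (360,260) behind the blue tin (white cap at (250,342)) and the yellow tin (black cap at (465,382)). Next I'll take the measurements.

Run:
```python
from h import *
c=cam("top")
print("stone",rect(c,mask(c,(3,130,100),(12,220,255)),0.047,(225,105,295,145)))
wc=mask(c,(0,0,215),(179,60,255)); print("bluecap",rect(c,wc,0.125,(230,130,255,160)))
bc=mask(c,(0,0,0),(179,255,80)); print("yelcap",rect(c,bc,0.125,(268,140,290,162)))
print("bluespot-union",rect(c,mask(c,(105,100,60),(125,255,255)),0.015,(225,130,260,165)))
print("yelspot-union",rect(c,mask(c,(24,120,100),(33,255,255)),0.015,(262,135,292,172)))
# bay corners at .042
cr=np.array([(174,118),(640,190)])/[6,5.4]+[200,80]
b=toplane(c,cr,0.042)[:,:2];print("bay back corners",b, np.linalg.norm(b[0]-b[1]))
d=(b[0]-b[1])/np.linalg.norm(b[0]-b[1]);ang=np.degrees(np.arctan2(-d[0],d[1]));xb=np.array([d[1],-d[0]])
print("bay yaw",ang,"bay o",b.mean(0)-0.085*xb)
print("spots L,R", b.mean(0)-0.133*xb+0.052*d, b.mean(0)-0.133*xb-0.052*d)
print("tray",rect(c,mask(c,(0,0,60),(179,70,255)),0.018,(315,170,410,235)))
print("stand dark",rect(c,mask(c,(0,0,0),(179,255,125)),0.02,(112,175,205,225)))
print("rubber",rect(c,mask(c,(0,0,0),(179,130,62)),0.015,(112,175,205,225)))
for n,x in(("stand",(105,170,210,230)),("tray",(315,165,415,240))):
    cv2.imwrite(f"pics/{n}c.png",cv2.resize(c["image"][x[1]:x[3],x[0]:x[2],::-1],None,fx=7,fy=7,interpolation=cv2.INTER_CUBIC))
```

```text
stone (array([259.07142857, 128.1       ]), array([6.378e+02, 6.000e-01]), array([170. ,  51.5]), 79.54307556152344)
bluecap (array([241.08333333, 143.        ]), array([579.,  52.]), array([22.6, 22.4]), 1.0518028736114502)
yelcap (array([277.15789474, 150.36842105]), array([559.6, -48.9]), array([19.7, 16.8]), 0.807264506816864)
bluespot-union (array([242.203125, 148.234375]), array([581.6,  50.4]), array([73.6, 64. ]), 0.9832220673561096)
yelspot-union (array([277.78409091, 154.75      ]), array([567.9, -56.4]), array([68.1, 58.1]), 40.03658676147461)
bay back corners [[ 0.71656865  0.09290171]
 [ 0.68012436 -0.14091311]] 0.23663803138349734
bay yaw -8.85930272831625 bay o [ 0.61436059 -0.01091497]
spots L,R [0.5749417  0.04785706] [ 0.55892481 -0.05490217]
tray (array([362.20264317, 203.33039648]), array([ 419.2, -314.9]), array([230.2, 128.8]), 81.02182006835938)
stand dark (array([157.14222222, 199.77333333]), array([417.3, 299.8]), array([ 99.5, 236.8]), 0.9697259068489075)
rubber (array([156.48026316, 199.02631579]), array([420.3, 308.4]), array([ 57.5, 180.1]), 0.9843998551368713)
```

View pics/standc.png

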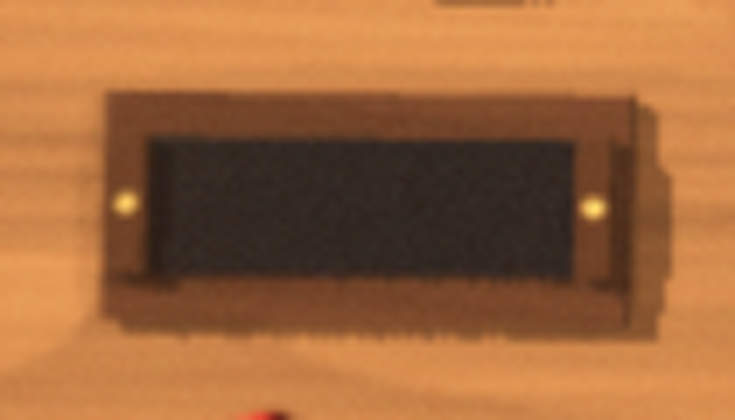

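View pics/trayc.png

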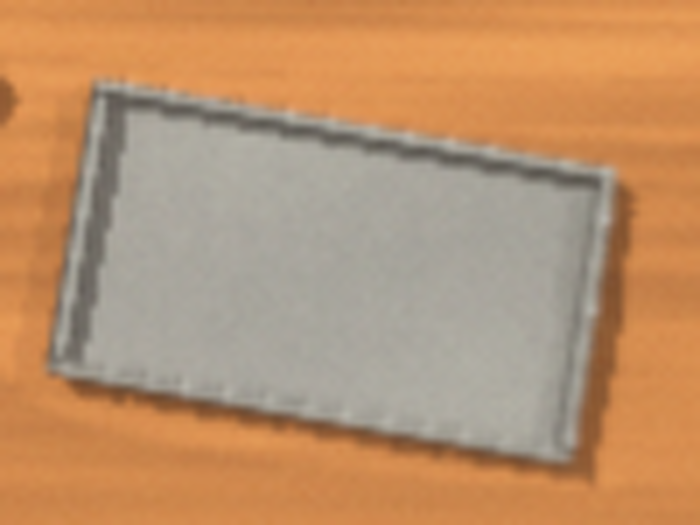

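Run:
```python
from h import *
s=bot.get_state();print(q(s["ee_rot"]).as_matrix().round(3))
c=cam("top")
st=toplane(c,np.array([(125,203),(593,208)])/7+[105,170],0.025)[:,:2];d=st[0]-st[1]
print("studs",st,st.mean(0),np.degrees(np.arctan2(-d[0],d[1])),np.linalg.norm(d))
e=np.array([(108,93),(634,97)])/7+[105,170];e=toplane(c,e,0.012)[:,:2];print("stand back edge",e)
ec=np.array([(150,138),(573,142),(573,277),(150,275)])/7+[105,170];print("rubber",toplane(c,ec,0.015)[:,:2].round(4))
t=np.array([(97,82),(615,170),(575,462),(50,372)])/7+[315,165];t=toplane(c,t,0.018)[:,:2];print("tray",t,t.mean(0))
d=t[0]-t[1];print(np.degrees(np.arctan2(-d[0],d[1])));d=t[3]-t[2];print(np.degrees(np.arctan2(-d[0],d[1])))
# bay all four at .042 (back) and front wall tops
f=np.array([(174,118),(640,190)])/[6,5.4]+[200,80]
# scene caps
c=cam("scene");cv2.imwrite("pics/sc.png",cv2.resize(c["image"][170:280,155:270,::-1],None,fx=5,fy=5,interpolation=cv2.INTER_CUBIC))
print(proj(c,[[.579,.052,.125],[.56,-.049,.125],[.638,.0006,.047]]))
```

```text
[[ 0.436 -0.    -0.9  ]
 [ 0.9   -0.001  0.436]
 [-0.001 -1.     0.   ]]
studs [[0.41962094 0.40772782]
 [0.4210276  0.20575837]] [0.42032427 0.30674309] 0.3990419385255021 0.2019743443169251
stand back edge [[0.46776082 0.4206824 ]
 [0.46990046 0.19103099]]
rubber [[0.4483 0.4007]
 [0.4497 0.2166]
 [0.3914 0.2151]
 [0.3889 0.3988]]
tray [[ 0.49813481 -0.21288581]
 [ 0.4638537  -0.4389893 ]
 [ 0.3372577  -0.42145344]
 [ 0.3725158  -0.19356266]] [ 0.4179405 -0.3167228]
-8.62134669148022
-8.794779822950904
[[232.83099366 210.61640214]
 [215.23622778 185.49481738]
 [204.87831622 229.57964533]]
```

View pics/sc.png

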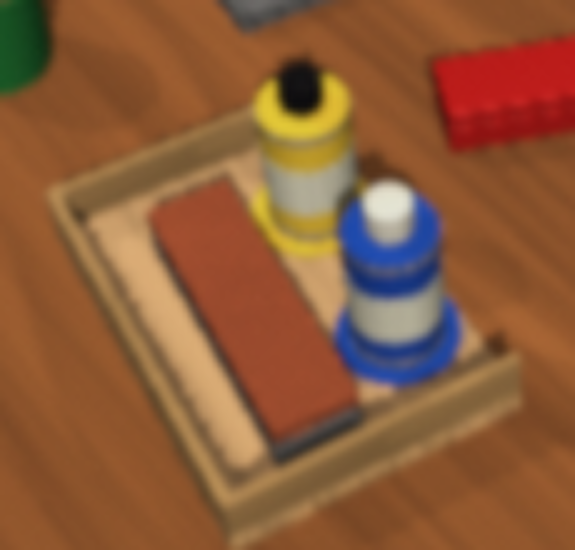

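Emit:
send_rows --commands '[[[1.65,-3.1,0.2,0,0,0.95],[1.65,-3.1,0.2,0,0,0.95],[1.65,-3.1,0.2,0,0,0.95],[1.65,-3.1,0.2,0,0,0.95],[1.65,-3.1,0.2,0,0,0.95],[1.65,-3.1,0.2,0,0,0.95],[1.65,-3.1,0.2,0,0,0.95],[1.65,-3.1,0.2,0,0,0.95],[1.65,-3.1,0.2,0,0,0.95],[1.65,-3.1,0.2,0,0,0.95],[1.65,-3.1,0.2,0,0,0.95],[1.65,-3.1,0.2,0,0,0.95],[1.65,-3.1,0.2,0,0,0.95],[1.65,-3.1,0.2,0,0,0.95],[1.65,-3.1,0.2,0,0,0.95],[1.65,-3.1,0.2,0,0,0.95],[1.65,-3.1,0.2,0,0,0.95],[1.65,-3.1,0.2,0,0,0.95],[0,0,0,0,0,0],[0,0,0,0,0,0]]]'

```text
t: 2.02
eef_pos: [0.5697, 0.0032, 0.2694]
ee_rot: [0.537, -0.537, -0.46, 0.46]
ft_force: [0.1, 0.7, -0.2]
gripper_width: 0.0918
```

Run:
```python
from h import *
s=bot.get_state();print(s["eef_pos"],q(s["ee_rot"]).as_matrix().round(3))
c=cam("wrist");cv2.imwrite("pics/w1.png",c["image"][:,:,::-1])
print(proj(c,[[.579,.052,.125],[.56,-.049,.125],[.638,.0006,.047]]))
```

```text
[0.5697178  0.00320024 0.26942852] [[ 0.155 -0.    -0.988]
 [ 0.988  0.     0.155]
 [ 0.    -1.     0.   ]]
[[307.363729   182.33295912]
 [205.60858025 179.26329443]
 [264.12122659 215.57750092]]
```

View pics/w1.png

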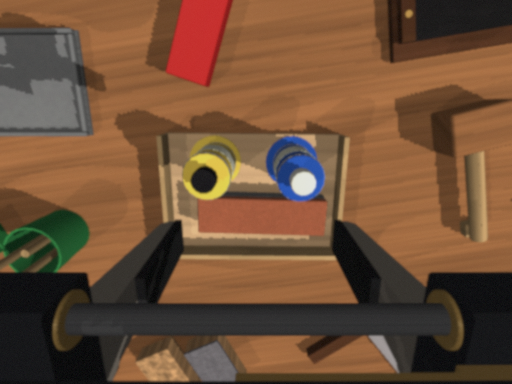

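The wrist view shows the black cap at (204,180), the white cap at (303,183), and the stone at (262,216). The bay is square to the image.

Run:
```python
from h import *
c=cam("wrist")
def cap(m,roi,z):
    x0,y0,x1,y1=roi;mm=np.zeros_like(m);mm[y0:y1,x0:x1]=m[y0:y1,x0:x1]
    k=max(cv2.findContours(mm,0,1)[0],key=cv2.contourArea);e=cv2.fitEllipse(k);print(e,toplane(c,[e[0]],z)[0,:2].round(4))
cap(mask(c,(0,0,200),(179,70,255)),(285,165,325,205),.125)
cap(mask(c,(0,0,0),(179,255,80)),(185,160,225,200),.125)
print(rect(c,mask(c,(2,120,60),(9,255,255)),0.047,(185,185,340,245)))
cv2.imwrite("pics/w1c.png",cv2.resize(c["image"][120:265,145:360,::-1],None,fx=3.6,fy=3.6,interpolation=cv2.INTER_CUBIC))
```

```text
((302.56451416015625, 184.37930297851562), (21.720685958862305, 23.17536735534668), 83.79725646972656) [0.5795 0.0481]
((202.536376953125, 179.9072265625), (22.977304458618164, 25.40194320678711), 38.078468322753906) [ 0.5594 -0.051 ]
(array([260.95192308, 216.36217949]), array([637.1,  -2.8]), array([167.5,  50. ]), 79.30477905273438)
```

View pics/w1c.png

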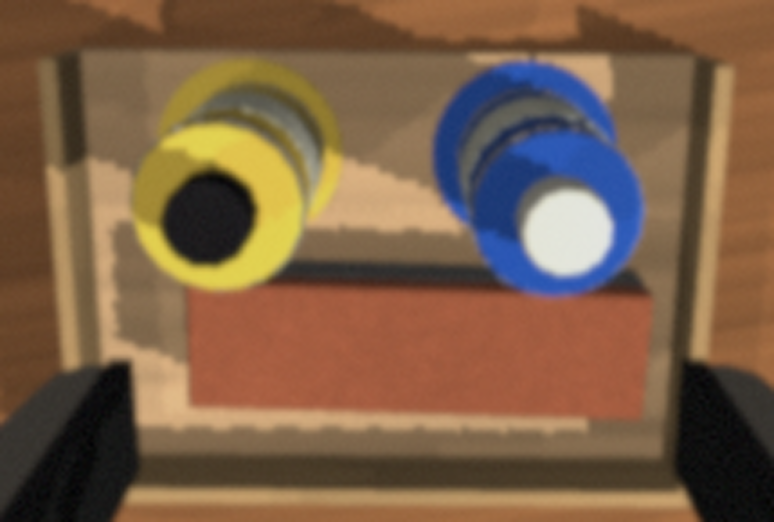

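Emit:
send_rows --commands '[[[-0.5,-2.7,0,0,0,-0.2],[-0.5,-2.7,0,0,0,-0.2],[0,0,-2,0,0,0],[0,0,-2,0,0,0],[0,0,-2,0,0,0],[0,0,-2,0,0,0],[0,0,-2,0,0,0],[0,0,-2,0,0,0],[0,0,-2,0,0,0],[0,0,-2,0,0,0],[0,0,-2,0,0,0],[0,0,-1,0,0,0],[0,0,-0.9,0,0,0],[0,0,0,0,0,0],[0,0,0,0,0,0]]]'

```text
t: 3.37
eef_pos: [0.5594, -0.0489, 0.0709]
ee_rot: [0.538, -0.538, -0.459, 0.459]
ft_force: [0.2, 0.0, -1.1]
gripper_width: 0.0922
```

Run:
```python
from h import *
print(bot.get_state()["eef_pos"])
c=cam("wrist");cv2.imwrite("pics/w2.png",c["image"][:,:,::-1])
```

```text
[ 0.55937814 -0.04893561  0.07087849]
```

View pics/w2.png

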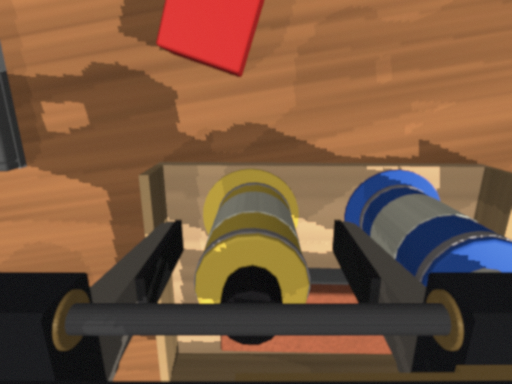

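The yellow tin at (251,255) sits between the fingers, about 2 mm to the right of centre in world terms (-y). I'll shift a little and close.

Emit:
send_rows --commands '[[[0,-0.2,0,0,0,0],[0,0,0,0,0,0],[0,0,0,0,0,0]]]'

```text
t: 3.67
eef_pos: [0.5598, -0.0517, 0.0714]
ee_rot: [-0.538, 0.539, 0.459, -0.458]
ft_force: [-1.2, -0.1, -0.8]
gripper_width: 0.0926
```

Emit:
send_rows --commands '[[[0,0,0,0,0,0],[0,0,0,0,0,0],[0,0,0,0,0,0],[0,0,0,0,0,0],[0,0,0,0,0,0],[0,0,0,0,0,0],[0,0,0,0,0,0],[0,0,0,0,0,0],[0,0,0,0,0,0],[0,0,0,0,0,0]]]' --gripper 0.3

```text
t: 4.5
eef_pos: [0.5593, -0.0514, 0.0705]
ee_rot: [0.538, -0.538, -0.459, 0.459]
ft_force: [-0.9, -0.5, -0.7]
gripper_width: 0.0519
```

Emit:
send_rows --commands '[[[0,0,2,0,0,0],[0,0,3,0,0,0],[0,0,3,0,0,0],[0,0,3,0,0,0],[0,0,1,0,0,0],[-0.7,-1.6,0,0,0,0],[-1.3,-2.8,0,0,0,0],[-1.4,-3.0,0,0,0,0],[-1.4,-3.0,0,0,0,0],[-1.4,-3.0,0,0,0,0],[-1.4,-3.0,0,0,0,0],[-1.4,-3.0,0,0,0,0],[-1.4,-3.0,0,0,0,0],[-1.4,-3.0,0,0,0,0],[-1.4,-2.8,0,0,0,0],[-1,-1.6,0,0,0,0],[-0.6,-0.6,0,0,0,0],[0,0,0,0,0,0],[0,0,0,0,0,0],[0,0,0,0,0,0]]]'

```text
t: 6.17
eef_pos: [0.4116, -0.3543, 0.1902]
ee_rot: [0.538, -0.538, -0.459, 0.459]
ft_force: [-0.4, -0.7, -1.3]
gripper_width: 0.0513
```

Run:
```python
from h import *
s=bot.get_state();print(s["eef_pos"],s["gripper_width"])
c=cam("top");cv2.imwrite("pics/t2.png",c["image"][:,:,::-1])
c=cam("wrist");cv2.imwrite("pics/w3.png",c["image"][:,:,::-1])
```

```text
[ 0.4116408  -0.35433882  0.19021529] 0.051304107401288816
```

View pics/t2.png

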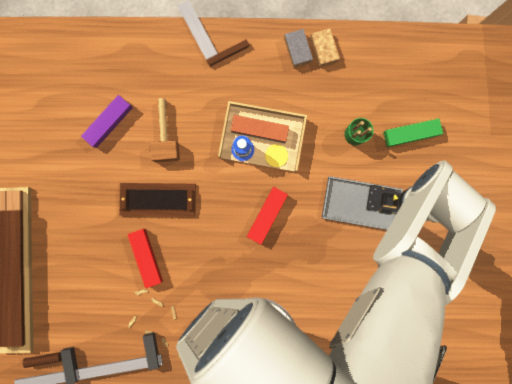

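View pics/w3.png

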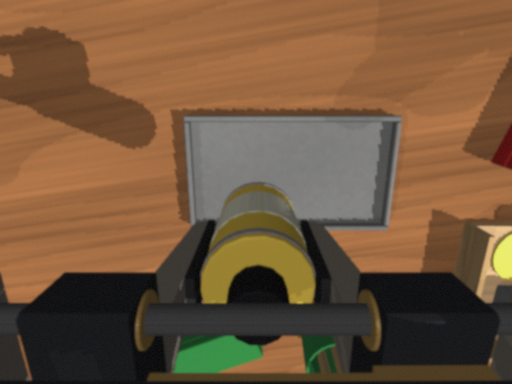

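The tin is held, the tray is at (293,170) in the wrist view, and the yellow spot at (276,155) in the top view is clear. I'll go on to the slot and lower.

Emit:
send_rows --commands '[[[0,-1.1,0,0,0,0],[0,0,-2,0,0,0],[0,0,-2.5,0,0,0],[0,0,-2.5,0,0,0],[0,0,-2.5,0,0,0],[0,0,-1.5,0,0,0],[0,0,-0.8,0,0,0],[0,0,-0.5,0,0,0],[0,0,-0.3,0,0,0],[0,0,0,0,0,0],[0,0,0,0,0,0]]]'

```text
t: 7.18
eef_pos: [0.4118, -0.3669, 0.0654]
ee_rot: [-0.538, 0.539, 0.459, -0.459]
ft_force: [0.9, 0.3, -1.1]
gripper_width: 0.0516
```

Run:
```python
from h import *
c=cam("top")
k=mask(c,(24,90,80),(33,255,255))
x0,y0,x1,y1=262,138,292,172;mm=np.zeros_like(k);mm[y0:y1,x0:x1]=k[y0:y1,x0:x1]
k=max(cv2.findContours(mm,0,1)[0],key=cv2.contourArea);e=cv2.fitEllipse(cv2.convexHull(k));print(e,toplane(c,[e[0]],.015))
cv2.imwrite("pics/t3.png",cv2.resize(c["image"][80:190,200:330,::-1],None,fx=6,fy=5.4,interpolation=cv2.INTER_CUBIC))
```

```text
((276.36053466796875, 154.66458129882812), (21.87054443359375, 24.017549514770508), 124.01130676269531) [[ 0.56290317 -0.05294872  0.015     ]]
```

Emit:
send_rows --commands '[[[0,0,-0.15,0,0,0],[0,0,-0.1,0,0,0],[0,0,0,0,0,0],[0,0,0,0,0,0]]]'

```text
t: 7.57
eef_pos: [0.4113, -0.3665, 0.0622]
ee_rot: [-0.538, 0.538, 0.459, -0.459]
ft_force: [-0.1, -0.7, -1.4]
gripper_width: 0.0516
```

Emit:
send_rows --commands '[[[0,0,-0.1,0,0,0],[0,0,0,0,0,0],[0,0,0,0,0,0]]]'

```text
t: 7.82
eef_pos: [0.4114, -0.3666, 0.0615]
ee_rot: [-0.538, 0.538, 0.459, -0.459]
ft_force: [-1.2, 0.6, 4.4]
gripper_width: 0.052
```

The tin has touched the tray floor (+4 N), so I'll release it.

Emit:
send_rows --commands '[[[0,0,0,0,0,0],[0,0,0,0,0,0],[0,0,0,0,0,0],[0,0,0,0,0,0],[0,0,0,0,0,0],[0,0,0,0,0,0],[0,0,2,0,0,0],[0,0,3,0,0,0],[0,0,3,0,0,0],[0,0,4,0,0,0],[0,0,4,0,0,0],[0,0,3,0,0,0],[1.3,3,0,0,0,0],[1.3,3,0,0,0,0],[1.3,3,0,0,0,0],[1.3,3,0,0,0,0],[1.3,3,0,0,0,0],[0,0,0,0,0,0]]]' --gripper 0.95

```text
t: 9.32
eef_pos: [0.4778, -0.2123, 0.2511]
ee_rot: [0.538, -0.537, -0.46, 0.459]
ft_force: [-0.8, 0.4, -0.5]
gripper_width: 0.0873
```

Run:
```python
from h import *
c=cam("top");cv2.imwrite("pics/t4.png",c["image"][:,:,::-1])
```

```text
(no output)
```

View pics/t4.png

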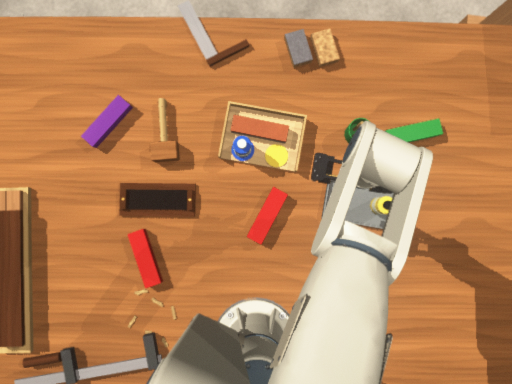

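View pics/t3.png

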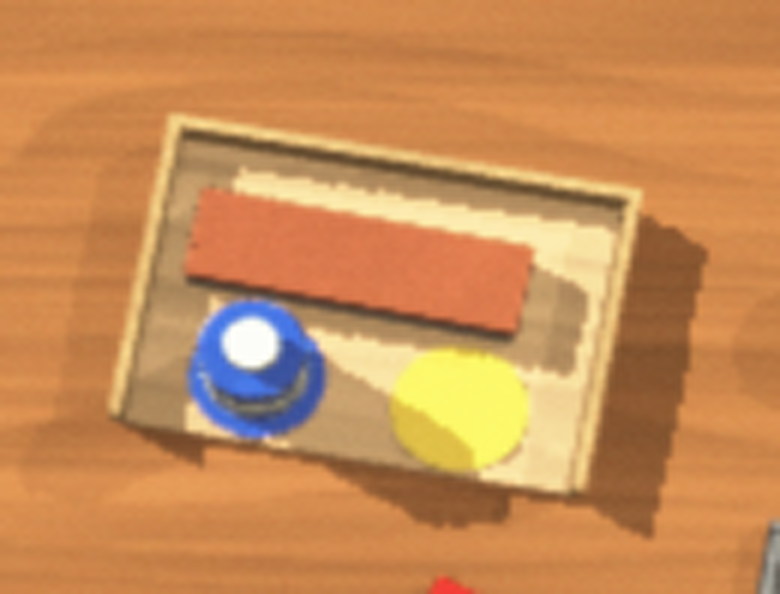

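The yellow tin stands in the tray at (384,206). Now for the blue one.

Emit:
send_rows --commands '[[[1.25,3.25,0,0,0,0],[1.25,3.25,0,0,0,0],[1.25,3.25,0,0,0,0],[1.25,3.25,0,0,0,0],[1.25,3.25,0,0,0,0],[1.25,3.25,0,0,0,0],[1.25,3.25,0,0,0,0],[1.25,3.25,0,0,0,0],[0,0,0,0,0,0],[0,0,0,0,0,0],[0,0,-3,0,0,0],[0,0,-3,0,0,0],[0,0,0,0,0,0],[0,0,0,0,0,0]]]'

```text
t: 10.53
eef_pos: [0.5749, 0.0418, 0.1902]
ee_rot: [0.539, -0.538, -0.457, 0.459]
ft_force: [0.5, -0.4, 1.0]
gripper_width: 0.0872
```

Run:
```python
from h import *
print(bot.get_state()["eef_pos"])
c=cam("wrist");cv2.imwrite("pics/w4.png",c["image"][:,:,::-1])
def spot(c,lo,hi,roi,z):
    k=mask(c,lo,hi);x0,y0,x1,y1=roi;mm=np.zeros_like(k);mm[y0:y1,x0:x1]=k[y0:y1,x0:x1]
    k=max(cv2.findContours(mm,0,1)[0],key=cv2.contourArea);e=cv2.fitEllipse(cv2.convexHull(k));print(e,toplane(c,[e[0]],z))
spot(c,(22,90,60),(33,255,255),(60,100,240,250),.015)
print(proj(c,[[.5785,.05,.125]]))
```

```text
[0.57493337 0.04184142 0.19017596]
((169.93307495117188, 175.4858856201172), (59.872650146484375, 64.94666290283203), 121.41436004638672) [[ 0.56070948 -0.05530179  0.015     ]]
[[269.93770214 210.251371  ]]
```

View pics/w4.png

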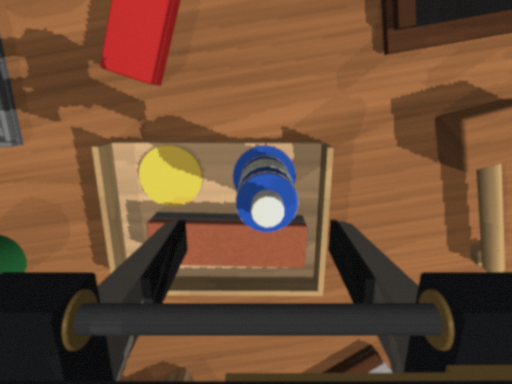

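The blue cap at (267,210) matches the expected position. I'll centre and go down.

Emit:
send_rows --commands '[[[0.3,0.8,0,0,0,0],[0,0,0,0,0,0],[0,0,-2,0,0,0],[0,0,-2,0,0,0],[0,0,-2,0,0,0],[0,0,-2,0,0,0],[0,0,-2,0,0,0],[0,0,-1.2,0,0,0],[0,0,-0.7,0,0,0],[0,0,0,0,0,0],[0,0,0,0,0,0]]]'

```text
t: 11.5
eef_pos: [0.5799, 0.0517, 0.0728]
ee_rot: [-0.538, 0.538, 0.459, -0.458]
ft_force: [-0.1, -0.4, 0.2]
gripper_width: 0.0874
```

Run:
```python
from h import *
print(bot.get_state()["eef_pos"])
c=cam("wrist");cv2.imwrite("pics/w5.png",c["image"][:,:,::-1])
```

```text
[0.57985716 0.05169026 0.07277585]
```

View pics/w5.png

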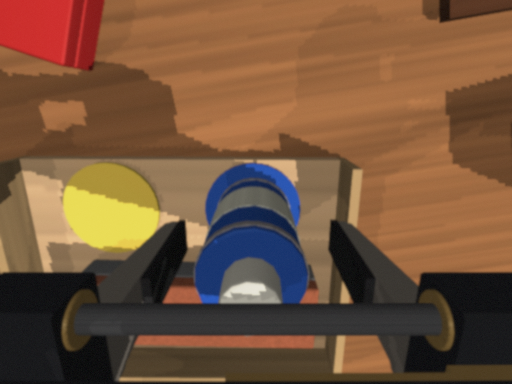

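Emit:
send_rows --commands '[[[-0.1,-0.15,-0.15,0,0,0],[0,0,0,0,0,0],[0,0,0,0,0,0]]]'

```text
t: 11.8
eef_pos: [0.5786, 0.05, 0.0712]
ee_rot: [-0.538, 0.538, 0.459, -0.458]
ft_force: [-0.4, 0.9, 1.1]
gripper_width: 0.0872
```

Emit:
send_rows --commands '[[[0,0,0,0,0,0],[0,0,0,0,0,0],[0,0,0,0,0,0],[0,0,0,0,0,0],[0,0,0,0,0,0],[0,0,0,0,0,0],[0,0,0,0,0,0],[0,0,0,0,0,0],[0,0,0,0,0,0],[0,0,0,0,0,0]]]' --gripper 0.3

```text
t: 12.63
eef_pos: [0.5783, 0.05, 0.0706]
ee_rot: [-0.538, 0.538, 0.459, -0.459]
ft_force: [0.1, -0.3, 0.5]
gripper_width: 0.0515
```

Emit:
send_rows --commands '[[[0,0,2,0,0,0],[0,0,3,0,0,0],[0,0,3,0,0,0],[0,0,3,0,0,0],[0,0,1,0,0,0],[-0.7,-1.5,0,0,0,0],[-1.4,-3.0,0,0,0,0],[-1.4,-3.0,0,0,0,0],[-1.4,-3.0,0,0,0,0],[-1.4,-3.0,0,0,0,0],[-1.4,-3.0,0,0,0,0],[-1.4,-3.0,0,0,0,0],[-1.4,-3.0,0,0,0,0],[-1.4,-3.0,0,0,0,0],[-1.4,-3.0,0,0,0,0],[-1.15,-1.65,0,0,0,0],[-0.7,-1.5,0,0,0,0],[0,0,0,0,0,0],[0,0,0,0,0,0]]]'

```text
t: 14.22
eef_pos: [0.4262, -0.2666, 0.1898]
ee_rot: [0.539, -0.538, -0.458, 0.458]
ft_force: [-0.3, 0.8, -2.3]
gripper_width: 0.0518
```

Emit:
send_rows --commands '[[[0,0,-2,0,0,0],[0,0,-2.5,0,0,0],[0,0,-2.5,0,0,0],[0,0,-2.5,0,0,0],[0,0,-1.5,0,0,0],[0,0,-0.8,0,0,0],[0,0,-0.6,0,0,0],[0,0,-0.3,0,0,0],[0,0,-0.1,0,0,0],[0,0,0,0,0,0],[0,0,0,0,0,0]]]'

```text
t: 15.13
eef_pos: [0.4274, -0.2667, 0.0633]
ee_rot: [-0.538, 0.539, 0.459, -0.458]
ft_force: [0.1, -0.2, -2.0]
gripper_width: 0.0517
```

Emit:
send_rows --commands '[[[0,0,-0.1,0,0,0],[0,0,0,0,0,0],[0,0,0,0,0,0]]]'

```text
t: 15.38
eef_pos: [0.4269, -0.2666, 0.0619]
ee_rot: [-0.538, 0.538, 0.459, -0.459]
ft_force: [-0.2, -0.7, -2.7]
gripper_width: 0.0516
```

Emit:
send_rows --commands '[[[0,0,-0.1,0,0,0],[0,0,0,0,0,0],[0,0,0,0,0,0]]]'

```text
t: 15.63
eef_pos: [0.4271, -0.2667, 0.0615]
ee_rot: [-0.538, 0.538, 0.459, -0.459]
ft_force: [-2.7, -0.2, 11.1]
gripper_width: 0.0515
```

Emit:
send_rows --commands '[[[0,0,0,0,0,0],[0,0,0,0,0,0],[0,0,0,0,0,0],[0,0,0,0,0,0],[0,0,0,0,0,0],[0,0,0,0,0,0],[0,0,2,0,0,0],[0,0,3,0,0,0],[0,0,3,0,0,0],[0,0,4,0,0,0],[0,0,4,0,0,0],[0,0,4,0,0,0],[1.3,3,0,0,0,0],[1.3,3,0,0,0,0],[1.3,3,0,0,0,0],[1.3,3,0,0,0,0],[1.3,3,0,0,0,0],[0,0,0,0,0,0],[0,0,0,0,0,0]]]' --gripper 0.85

```text
t: 17.22
eef_pos: [0.4921, -0.1152, 0.2604]
ee_rot: [0.538, -0.537, -0.459, 0.46]
ft_force: [0.3, -0.1, 0.5]
gripper_width: 0.0786
```

Run:
```python
from h import *
s=bot.get_state();print(s["joint_pos"].round(3),s["eef_pos"])
c=cam("top");cv2.imwrite("pics/t5.png",c["image"][:,:,::-1])
c=cam("scene");cv2.imwrite("pics/s5.png",c["image"][:,:,::-1])
```

```text
[-0.233  0.139  1.854 -0.     1.149 -1.647] [ 0.49207761 -0.11521195  0.26043201]
```

View pics/s5.png

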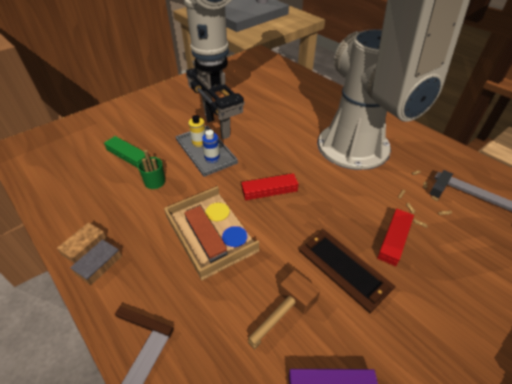

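Both tins stand upright in the tray at about (195,132) and (211,145) in the scene view, and the bay is clear. I'll measure the stone and spots again.

Run:
```python
from h import *
for n,rb,ry,rs in(("top",(225,130,262,165),(262,138,292,172),(225,105,295,145)),("scene",(215,218,255,255),(200,198,235,225),(180,200,235,262))):
    c=cam(n)
    def spot(lo,hi,roi,z):
        k=mask(c,lo,hi);x0,y0,x1,y1=roi;mm=np.zeros_like(k);mm[y0:y1,x0:x1]=k[y0:y1,x0:x1]
        k=max(cv2.findContours(mm,0,1)[0],key=cv2.contourArea);e=cv2.fitEllipse(cv2.convexHull(k));print(n,np.round(e[0],1),np.round(e[1],1),toplane(c,[e[0]],z)[0,:2].round(4))
    spot((105,100,60),(125,255,255),rb,.015);spot((22,100,60),(33,255,255),ry,.015)
    print(n,"stone",rect(c,mask(c,(2,130,100) if n=="top" else (2,120,60),(12,230,255) if n=="top" else (9,255,200)),.047,rs))
```

```text
top [242.4 149.1] [21.9 22.2] [0.5783 0.0507]
top [269.7 153.5] [ 9.8 20.1] [ 0.5661 -0.0326]
top stone (array([259.28776978, 127.92805755]), array([6.381e+02, 4.000e-01]), array([169.7,  50.9]), 79.55195617675781)
scene [234.2 236.3] [19.7 24.5] [0.5785 0.0494]
scene [217.3 211.2] [18.4 23.6] [ 0.5601 -0.054 ]
scene stone (array([205.11666667, 232.175     ]), array([640.6,   2. ]), array([173.8,  52.2]), 79.92997741699219)
```

Emit:
send_rows --commands '[[[1.04,0.82,0,0,0,-6.5],[1.04,0.82,0,0,0,-6.5],[1.04,0.82,0,0,0,-6.5],[1.04,0.82,0,0,0,-6.5],[1.04,0.82,0,0,0,-6.5],[1.04,0.82,0,0,0,-6.5],[1.04,0.82,0,0,0,-6.5],[1.04,0.82,0,0,0,-6.5],[1.04,0.82,0,0,0,-6.5],[1.04,0.82,0,0,0,-6.5],[1.04,0.82,0,0,0,-6.5],[1.04,0.82,0,0,0,-6.5],[1.04,0.82,0,0,0,-6.5],[1.04,0.82,0,0,0,-6.5],[0,0,-3,0,0,0],[0,0,-3,0,0,0],[0,0,-3,0,0,0],[0,0,-2,0,0,0],[0,0,0,0,0,0],[0,0,0,0,0,0]]]' --gripper 0.76

```text
t: 19.08
eef_pos: [0.6367, -0.0028, 0.1499]
ee_rot: [-0.704, 0.704, -0.064, 0.062]
ft_force: [0.1, -0.1, 1.3]
gripper_width: 0.0697
```

Run:
```python
from h import *
s=bot.get_state();print(s["eef_pos"],q(s["ee_rot"]).as_matrix()[:,0].round(4))
c=cam("wrist");cv2.imwrite("pics/w6.png",c["image"][:,:,::-1])
c=cam("top");cv2.imwrite("pics/t6.png",cv2.resize(c["image"][80:190,200:330,::-1],None,fx=6,fy=5.4,interpolation=cv2.INTER_CUBIC))
```

```text
[ 0.6367331  -0.00279101  0.14989465] [ 0.9842 -0.1773 -0.0023]
```

View pics/w6.png

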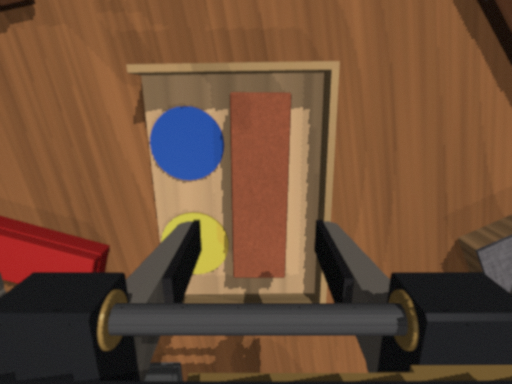

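View pics/t6.png

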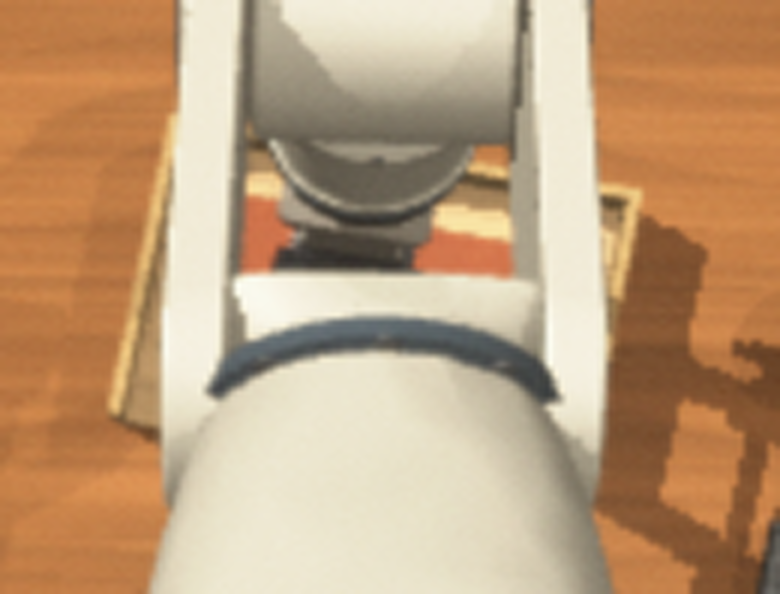

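Run:
```python
from h import *
c=cam("wrist")
print(rect(c,mask(c,(2,110,50),(9,255,255)),0.047,(222,80,305,290)))
```

```text
(array([256.88222698, 183.17987152]), array([639.5,  -2.8]), array([167.6,  48.3]), 79.45240783691406)
```

Emit:
send_rows --commands '[[[0.2,0.2,-2,0,0,-0.3],[0,0,-2,0,0,0],[0,0,-2,0,0,0],[0,0,-2,0,0,0],[0,0,-1.5,0,0,0],[0,0,-1,0,0,0],[0,0,-0.5,0,0,0],[0,0,-0.2,0,0,0],[0,0,0,0,0,0],[0,0,0,0,0,0]]]'

```text
t: 20.07
eef_pos: [0.6402, 0.0004, 0.0396]
ee_rot: [0.704, -0.704, 0.064, -0.065]
ft_force: [-0.1, -1.0, -0.4]
gripper_width: 0.0699
```

Run:
```python
from h import *
s=bot.get_state();print(s["eef_pos"],q(s["ee_rot"]).as_matrix()[:,0].round(4),s["ft_force"])
c=cam("wrist");cv2.imwrite("pics/w7.png",c["image"][:,:,::-1])
print(rect(c,mask(c,(2,110,50),(9,255,255)),0.047,(190,80,325,300)))
```

```text
[6.40179851e-01 3.62602318e-04 3.96450568e-02] [ 0.9835 -0.181   0.0016] [-0.13150532 -0.96176339 -0.43760633]
(array([254.76174497, 194.20134228]), array([645. ,  26.8]), array([108.4,  48.5]), 79.52216339111328)
```

View pics/w7.png

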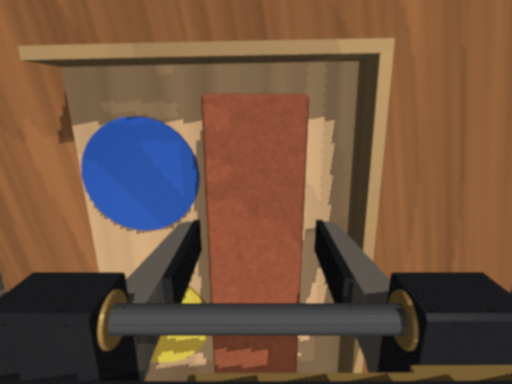

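The stone at (255,195) lies between the fingers at (200,225) and (317,225). I'll lower 3 mm and grip.

Emit:
send_rows --commands '[[[0,0,-0.3,0,0,0],[0,0,0,0,0,0],[0,0,0,0,0,0]]]'

```text
t: 20.37
eef_pos: [0.6394, 0.0004, 0.0357]
ee_rot: [0.704, -0.704, 0.064, -0.064]
ft_force: [0.1, 0.4, 0.8]
gripper_width: 0.0696
```

Emit:
send_rows --commands '[[[0,0,0,0,0,0],[0,0,0,0,0,0],[0,0,0,0,0,0],[0,0,0,0,0,0],[0,0,0,0,0,0],[0,0,0,0,0,0],[0,0,0,0,0,0],[0,0,0,0,0,0]]]' --gripper 0.25

```text
t: 21.03
eef_pos: [0.6392, 0.0004, 0.0356]
ee_rot: [0.704, -0.704, 0.064, -0.064]
ft_force: [-1.4, 1.4, 2.6]
gripper_width: 0.0502
```

Emit:
send_rows --commands '[[[0,0,0.5,0,0,0],[0,0,1,0,0,0],[0,0,2,0,0,0],[0,0,3,0,0,0],[0,0,3,0,0,0],[0,0,3,0,0,0],[0,0,2,0,0,0],[0,0,1,0,0,0],[0,0,0,0,0,0],[0,0,0,0,0,0]]]'

```text
t: 21.87
eef_pos: [0.639, 0.0003, 0.1901]
ee_rot: [-0.704, 0.704, -0.064, 0.064]
ft_force: [-0.9, -0.5, -7.3]
gripper_width: 0.0503
```

Run:
```python
from h import *
s=bot.get_state();print(s["eef_pos"],q(s["ee_rot"]).as_matrix()[:,0].round(4),s["ft_force"])
T=q(s["ee_rot"]).as_matrix()
c=cam("wrist");cv2.imwrite("pics/w8.png",c["image"][:,:,::-1])
```

```text
[6.38994452e-01 3.36539363e-04 1.90142577e-01] [ 9.835e-01 -1.810e-01 -3.000e-04] [-0.85131829 -0.45756834 -7.30245659]
```

View pics/w8.png

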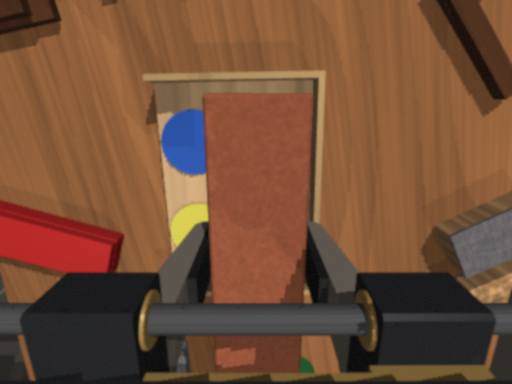

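The stone is held level. I'll find its offset along its length from the visible end edge at row 94, and check the stand studs in the scene view.

Run:
```python
from h import *
s=bot.get_state();p=s["eef_pos"];Rm=q(s["ee_rot"]).as_matrix()
c=cam("wrist");m=mask(c,(2,110,50),(9,255,255))
for col in(230,258,290):
    r=np.nonzero(m[60:200,col])[0][0]+60
    P=toplane(c,[(col,r-.5)],p[2]-.0236+.035)[0]; print(col,r,((P-p)@Rm).round(4))
c=cam("scene");cv2.imwrite("pics/s8.png",cv2.resize(c["image"][220:320,290:400,::-1],None,fx=6,fy=6,interpolation=cv2.INTER_CUBIC))
P=[[.4196,.4077,.024],[.4210,.2058,.024]];print(proj(c,P),(proj(c,P)-[290,220])*6)
```

```text
230 94 [-0.0107 -0.0114  0.0811]
258 94 [ 0.0016 -0.0114  0.0811]
290 94 [ 0.0157 -0.0115  0.0811]
[[380.03550678 291.76354524]
 [316.24792924 239.21323054]] [[540.2130407  430.58127141]
 [157.48757546 115.27938325]]
```

View pics/s8.png

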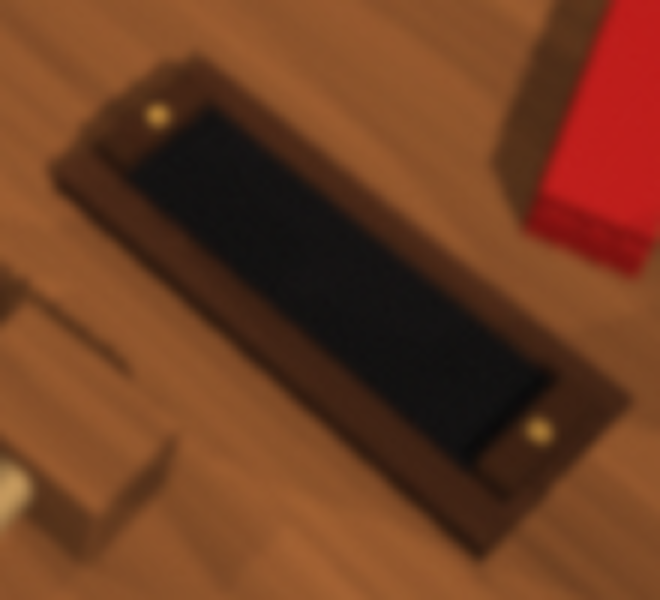

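Emit:
send_rows --commands '[[[-1,1.4,0,0,0,0.9],[-1.9,2.7,0,0,0,0.9],[-1.9,2.7,0,0,0,0.9],[-1.9,2.7,0,0,0,0.9],[-1.9,2.7,0,0,0,0.9],[-1.9,2.7,0,0,0,0.9],[-1.9,2.7,0,0,0,0.9],[-1.9,2.7,0,0,0,0.9],[-1.9,2.7,0,0,0,0.9],[-1.9,2.7,0,0,0,0.9],[-1.9,2.7,0,0,0,0.9],[-1.9,2.4,0,0,0,1],[0,0,0,0,0,0],[0,0,0,0,0,0],[0,0,-3,0,0,0],[0,0,-3,0,0,0],[0,0,-3,0,0,0],[0,0,-2.5,0,0,0],[0,0,0,0,0,0],[0,0,0,0,0,0]]]'

```text
t: 23.68
eef_pos: [0.4198, 0.3071, 0.0745]
ee_rot: [-0.706, 0.708, 0.002, -0.004]
ft_force: [0.1, 0.3, -5.5]
gripper_width: 0.0502
```

Run:
```python
from h import *
s=bot.get_state();print(s["eef_pos"],q(s["ee_rot"]).as_matrix()[:,0].round(4),s["ft_force"])
for n in("wrist","top","scene"):
    c=cam(n);im=c["image"][:,:,::-1]
    if n=="top": im=cv2.resize(im[160:240,95:220],None,fx=6,fy=6,interpolation=cv2.INTER_CUBIC)
    if n=="scene": im=cv2.resize(im[200:325,270:410],None,fx=4.5,fy=4.5,interpolation=cv2.INTER_CUBIC)
    cv2.imwrite(f"pics/p9{n}.png",im)
```

```text
[0.41976136 0.30705277 0.07447963] [ 1.      0.0075 -0.003 ] [ 0.05088407  0.32254156 -5.49522839]
```

View pics/p9wrist.png

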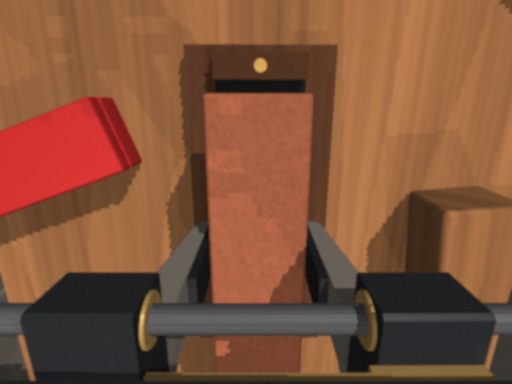

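View pics/p9top.png

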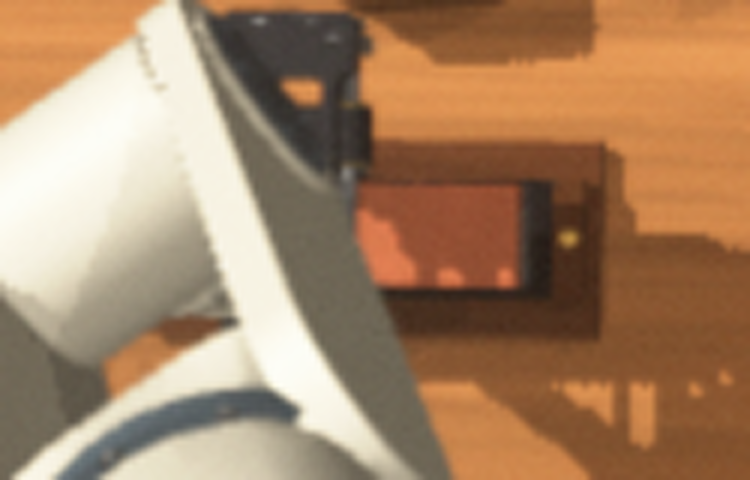

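View pics/p9scene.png

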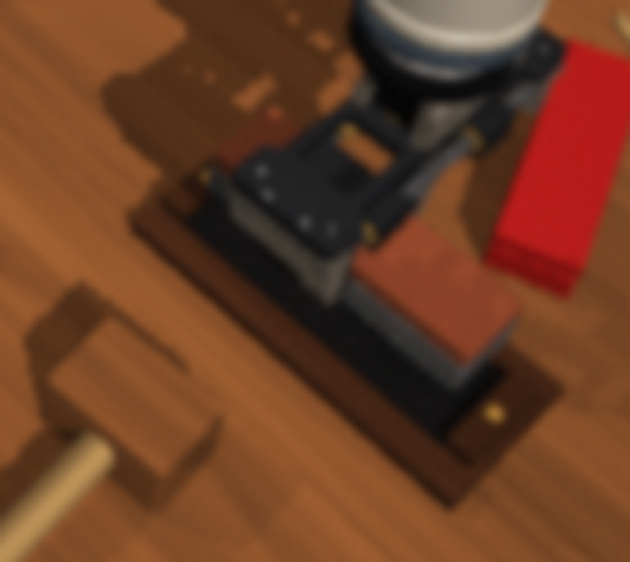

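Run:
```python
from h import *
z=.0745-.0236+.035
c=cam("top");print(toplane(c,np.array([(519,190),(518,286)])/6+[95,160],z))
c=cam("scene");print(toplane(c,np.array([(521,305),(463,361)])/4.5+[270,200],z))
c=cam("wrist");print(toplane(c,[(230,93.5),(285,93.5)],z),toplane(c,[(260.5,65)],.024))
```

```text
[[0.44187054 0.22111486 0.0859    ]
 [0.39602856 0.22040443 0.0859    ]]
[[0.39874696 0.39011315 0.0859    ]
 [0.44770903 0.3904272  0.0859    ]]
[[0.40969524 0.3897773  0.0859    ]
 [0.43444096 0.38999232 0.0859    ]] [[0.42394805 0.40856955 0.024     ]]
```

Emit:
send_rows --commands '[[[0.1,0.15,0,0,0,0],[0,0,-1,0,0,0],[0,0,-1,0,0,0],[0,0,-0.7,0,0,0],[0,0,-0.4,0,0,0],[0,0,-0.2,0,0,0],[0,0,0,0,0,0],[0,0,0,0,0,0]]]'

```text
t: 24.65
eef_pos: [0.4214, 0.3099, 0.0424]
ee_rot: [-0.707, 0.707, 0.003, -0.003]
ft_force: [-0.4, -0.5, -6.4]
gripper_width: 0.0494
```

Emit:
send_rows --commands '[[[0,0,-0.15,0,0,0],[0,0,0,0,0,0],[0,0,0,0,0,0]]]'

```text
t: 24.9
eef_pos: [0.4215, 0.31, 0.0413]
ee_rot: [0.707, -0.707, -0.003, 0.003]
ft_force: [-0.7, 0.2, -6.3]
gripper_width: 0.0496
```

Emit:
send_rows --commands '[[[0,-0.15,0,0,0,0],[0,0,0,0,0,0],[0,0,-0.1,0,0,0],[0,0,0,0,0,0],[0,0,0,0,0,0]]]'

```text
t: 25.32
eef_pos: [0.4214, 0.3083, 0.0401]
ee_rot: [-0.707, 0.707, 0.003, -0.003]
ft_force: [1.3, -0.2, -6.6]
gripper_width: 0.05
```

Emit:
send_rows --commands '[[[0,0,-0.1,0,0,0],[0,0,0,0,0,0],[0,0,0,0,0,0]]]'

```text
t: 25.57
eef_pos: [0.4213, 0.3083, 0.039]
ee_rot: [-0.707, 0.707, 0.003, -0.003]
ft_force: [-0.4, 0.4, -6.0]
gripper_width: 0.0498
```

Emit:
send_rows --commands '[[[0,0,-0.1,0,0,0],[0,0,0,0,0,0],[0,0,0,0,0,0]]]'

```text
t: 25.82
eef_pos: [0.4215, 0.3084, 0.0386]
ee_rot: [0.707, -0.707, -0.003, 0.003]
ft_force: [-3.1, -1.3, 4.2]
gripper_width: 0.0498
```

Run:
```python
from h import *
s=bot.get_state();print(s["eef_pos"],s["ft_force"])
for n in("wrist","top","scene"):
    c=cam(n);im=c["image"][:,:,::-1]
    if n=="top": im=cv2.resize(im[160:240,95:220],None,fx=6,fy=6,interpolation=cv2.INTER_CUBIC)
    if n=="scene": im=cv2.resize(im[200:325,270:410],None,fx=4.5,fy=4.5,interpolation=cv2.INTER_CUBIC)
    cv2.imwrite(f"pics/p10{n}.png",im)
```

```text
[0.42148331 0.30840786 0.0385617 ] [-3.06256109 -1.29063469  4.2111345 ]
```

View pics/p10top.png

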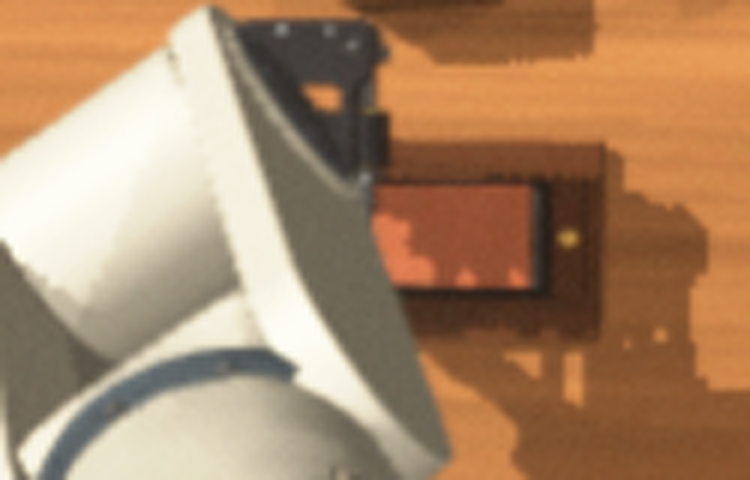

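View pics/p10scene.png

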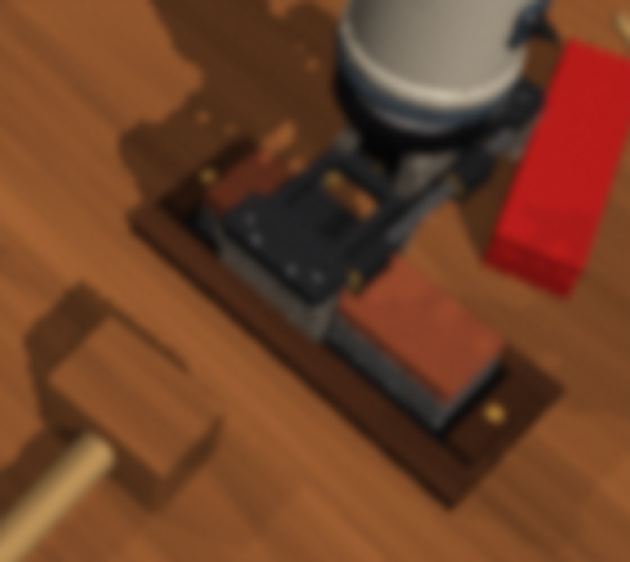

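The stone is seated, with gaps at both stops. I'll release, back off, and check.

Emit:
send_rows --commands '[[[0,0,0,0,0,0],[0,0,0,0,0,0],[0,0,0,0,0,0],[0,0,0,0,0,0],[0,0,0,0,0,0],[0,0,1.5,0,0,0],[0,0,3,0,0,0],[0,0,4,0,0,0],[0,0,4,0,0,0],[0,0,4,0,0,0],[0,0,4,0,0,0],[0,-4,0,0,0,0],[0,-4,0,0,0,0],[0,-4,0,0,0,0],[0,-4,0,0,0,0],[0,-4,0,0,0,0],[0,-4,0,0,0,0],[0,0,0,0,0,0],[0,0,0,0,0,0]]]' --gripper 0.8

```text
t: 27.55
eef_pos: [0.4214, 0.0665, 0.2432]
ee_rot: [0.707, -0.707, -0.001, 0.001]
ft_force: [0.3, 0.7, 0.2]
gripper_width: 0.0738
```

Run:
```python
from h import *
s=bot.get_state();print(s["eef_pos"],s["joint_pos"].round(2))
c=cam("top");im=c["image"][:,:,::-1];cv2.imwrite("pics/p11.png",cv2.resize(im[170:230,105:210],None,fx=7,fy=7,interpolation=cv2.INTER_CUBIC))
print(rect(c,mask(c,(2,120,100),(12,240,255)),.05,(120,183,200,215)))
cv2.imwrite("pics/p11f.png",im)
c=cam("scene");im=c["image"][:,:,::-1]; cv2.imwrite("pics/p11s.png",cv2.resize(im[220:320,290:400],None,fx=6,fy=6,interpolation=cv2.INTER_CUBIC))
```

```text
[0.42138979 0.06652064 0.24321639] [0.15 0.02 2.02 0.   1.09 0.15]
(array([145.45777778, 199.33777778]), array([422. , 317.2]), array([ 91.7, 184.8]), 1.0633829832077026)
```

View pics/p11.png

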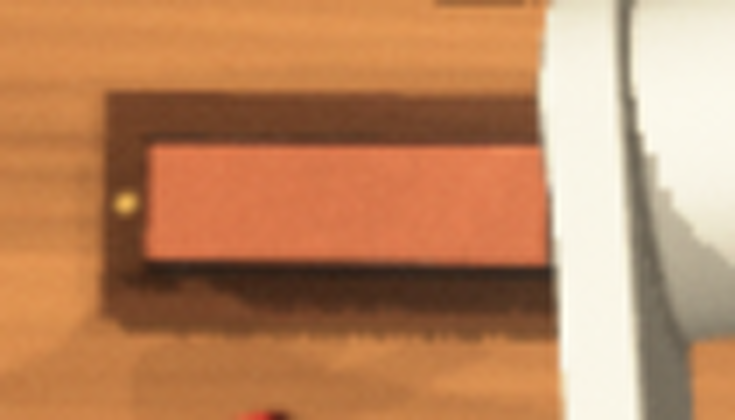

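View pics/p11s.png

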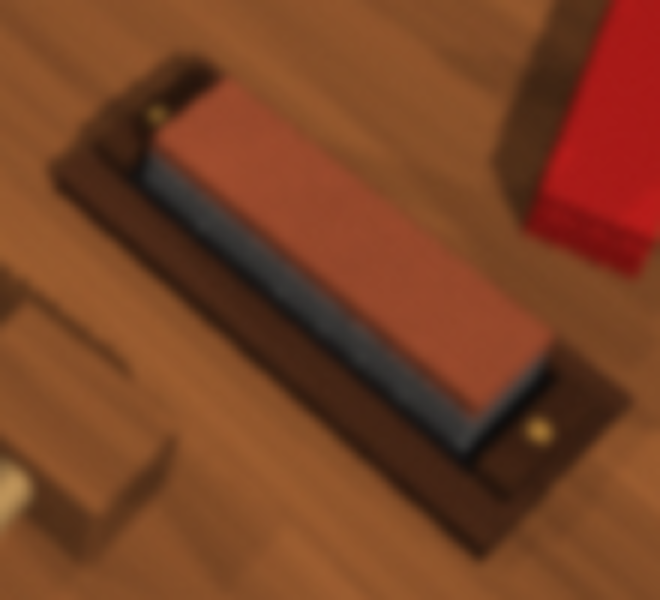

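View pics/p11f.png

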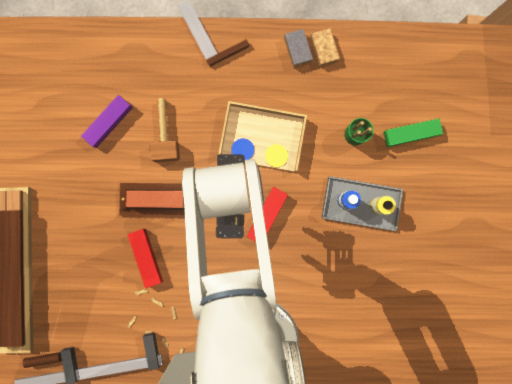

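Emit:
send_rows --commands '[[[0.05,-2.78,0,0,0,6.7],[0.05,-2.78,0,0,0,6.7],[0.05,-2.78,0,0,0,6.7],[0.05,-2.78,0,0,0,6.7],[0.05,-2.78,0,0,0,6.7],[0.05,-2.78,0,0,0,6.7],[0.05,-2.78,0,0,0,6.7],[0.05,-2.78,0,0,0,6.7],[0.05,-2.78,0,0,0,6.7],[0.05,-2.78,0,0,0,6.7],[0.05,-2.78,0,0,0,6.7],[0.05,-2.78,0,0,0,6.7],[0,0,0,0,0,0],[0,0,0,0,0,0]]]' --gripper 0.88

```text
t: 28.82
eef_pos: [0.4283, -0.2648, 0.2427]
ee_rot: [0.539, -0.538, -0.458, 0.458]
ft_force: [0.2, 0.4, 0.5]
gripper_width: 0.0809
```

Run:
```python
from h import *
s=bot.get_state();print(s["eef_pos"],q(s["ee_rot"]).as_matrix()[:,0].round(4))
c=cam("wrist");cv2.imwrite("pics/w12.png",c["image"][:,:,::-1])
c=cam("top");im=c["image"][:,:,::-1];cv2.imwrite("pics/p12.png",cv2.resize(im[170:230,105:210],None,fx=7,fy=7,interpolation=cv2.INTER_CUBIC))
print(rect(c,mask(c,(2,120,140),(12,240,255)),.05,(120,183,200,215)))
def spot(lo,hi,roi,z):
        k=mask(c,lo,hi);x0,y0,x1,y1=roi;mm=np.zeros_like(k);mm[y0:y1,x0:x1]=k[y0:y1,x0:x1]
        k=max(cv2.findContours(mm,0,1)[0],key=cv2.contourArea);e=cv2.fitEllipse(cv2.convexHull(k));print(np.round(e[0],1),np.round(e[1],1),toplane(c,[e[0]],z)[0,:2].round(4))
spot((105,100,60),(125,255,255),(225,130,260,165),.015);spot((24,120,60),(33,255,255),(262,138,292,172),.015)
```

```text
[ 0.42827421 -0.26484288  0.24268787] [1.601e-01 9.871e-01 6.000e-04]
(array([154.1958042 , 198.67132867]), array([421.7, 308. ]), array([167.5,  48.2]), 89.84380340576172)
[242.4 149.3] [21.6 22. ] [0.5777 0.0506]
[276.1 155.3] [22.7 23. ] [ 0.561  -0.0521]
```

View pics/p12.png

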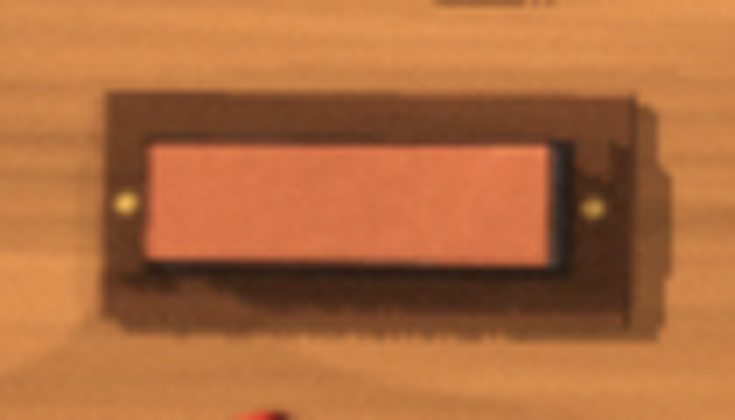

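View pics/w12.png

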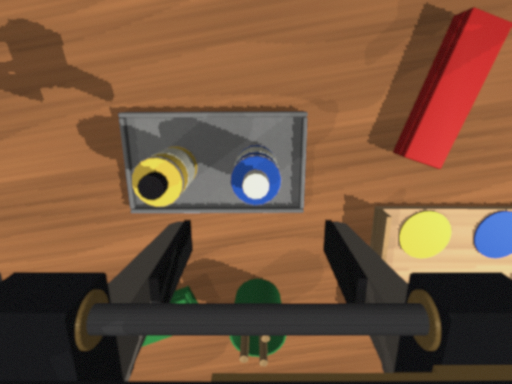

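The stone measures (0.422, 0.308), against the stand centre at (0.420, 0.307), so it is within about 1.5 mm and terracotta up. In the wrist view the blue cap is at (255,185) and the yellow cap at (152,185). Now the blue tin goes back.

Emit:
send_rows --commands '[[[-0.1,-0.2,0,0,0,0],[0,0,-3,0,0,0],[0,0,-3,0,0,0],[0,0,-2,0,0,0],[0,0,-2,0,0,0],[0,0,-2,0,0,0],[0,0,-2,0,0,0],[0,0,-2,0,0,0],[0,0,-1.2,0,0,0],[0,0,-0.8,0,0,0],[0,0,0,0,0,0],[0,0,0,0,0,0]]]'

```text
t: 29.92
eef_pos: [0.4266, -0.2668, 0.0633]
ee_rot: [0.538, -0.538, -0.459, 0.459]
ft_force: [-0.2, -0.7, 0.3]
gripper_width: 0.0807
```

Emit:
send_rows --commands '[[[0,0,0,0,0,0],[0,0,0,0,0,0],[0,0,0,0,0,0],[0,0,0,0,0,0],[0,0,0,0,0,0],[0,0,0,0,0,0],[0,0,0,0,0,0],[0,0,0,0,0,0],[0,0,0,0,0,0]]]' --gripper 0.3

```text
t: 30.67
eef_pos: [0.4267, -0.2674, 0.0635]
ee_rot: [-0.538, 0.538, 0.459, -0.458]
ft_force: [-1.5, 1.3, 5.8]
gripper_width: 0.0517
```

Emit:
send_rows --commands '[[[0,0,2,0,0,0],[0,0,3,0,0,0],[0,0,3,0,0,0],[0,0,3,0,0,0],[0,0,1,0,0,0],[0.7,1.5,0,0,0,0],[1.4,3.0,0,0,0,0],[1.4,3.0,0,0,0,0],[1.4,3.0,0,0,0,0],[1.4,3.0,0,0,0,0],[1.4,3.0,0,0,0,0],[1.4,3.0,0,0,0,0],[1.4,3.0,0,0,0,0],[1.4,3.0,0,0,0,0],[1.4,3.0,0,0,0,0],[1.1,1.75,0,0,0,0],[0.7,1.5,0,0,0,0],[0,0,0,0,0,0],[0,0,0,0,0,0]]]'

```text
t: 32.25
eef_pos: [0.5768, 0.0507, 0.1818]
ee_rot: [0.538, -0.538, -0.458, 0.46]
ft_force: [-0.6, -0.6, -1.1]
gripper_width: 0.0518
```

Emit:
send_rows --commands '[[[0,0,-2,0,0,0],[0,0,-2.5,0,0,0],[0,0,-2.5,0,0,0],[0,0,-1.7,0,0,0],[0,0,-1,0,0,0],[0,0,-0.6,0,0,0],[0,0,-0.3,0,0,0],[0,0,0,0,0,0],[0,0,0,0,0,0]]]'

```text
t: 33.0
eef_pos: [0.578, 0.0501, 0.0779]
ee_rot: [-0.538, 0.538, 0.459, -0.458]
ft_force: [0.1, 0.4, -1.1]
gripper_width: 0.0516
```

Run:
```python
from h import *
s=bot.get_state();print(s["eef_pos"],q(s["ee_rot"]).as_matrix()[:,0].round(4))
c=cam("wrist");cv2.imwrite("pics/w13.png",c["image"][:,:,::-1])
```

```text
[0.57795907 0.05011545 0.07785812] [1.588e-01 9.873e-01 3.000e-04]
```

View pics/w13.png

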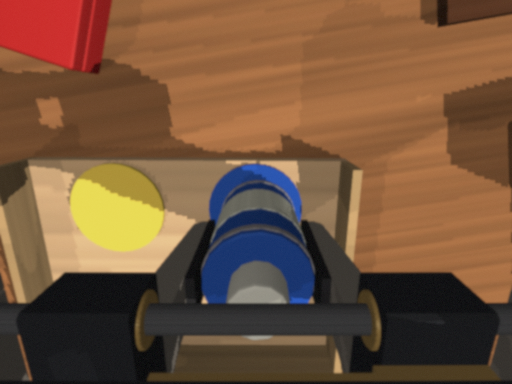

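The blue tin sits centred over its spot at (255,195). I'll lower it in small steps.

Emit:
send_rows --commands '[[[0,0,-0.3,0,0,0],[0,0,-0.1,0,0,0],[0,0,0,0,0,0],[0,0,0,0,0,0]]]'

```text
t: 33.38
eef_pos: [0.5774, 0.0503, 0.0732]
ee_rot: [-0.538, 0.538, 0.459, -0.459]
ft_force: [-1.0, 0.1, -1.4]
gripper_width: 0.0517
```

Emit:
send_rows --commands '[[[0,0,-0.1,0,0,0],[0,0,0,0,0,0],[0,0,0,0,0,0]]]'

```text
t: 33.63
eef_pos: [0.5776, 0.0504, 0.0726]
ee_rot: [-0.538, 0.538, 0.459, -0.459]
ft_force: [-2.1, 0.7, 5.2]
gripper_width: 0.0516
```

Touchdown at +5 N. I'll release and go back for the yellow tin.

Emit:
send_rows --commands '[[[0,0,0,0,0,0],[0,0,0,0,0,0],[0,0,0,0,0,0],[0,0,0,0,0,0],[0,0,0,0,0,0],[0,0,0,0,0,0],[0,0,2,0,0,0],[0,0,3,0,0,0],[0,0,3,0,0,0],[0,0,4,0,0,0],[0,0,3,0,0,0],[0,0,2,0,0,0],[0,0,0,0,0,0]]]' --gripper 0.88

```text
t: 34.72
eef_pos: [0.5798, 0.0505, 0.2471]
ee_rot: [-0.537, 0.54, 0.461, -0.456]
ft_force: [0.8, 0.5, -0.3]
gripper_width: 0.0807
```

Emit:
send_rows --commands '[[[-1.1,-3,0,0,0,0],[-1.2,-3,0,0,0,0],[-1.2,-3,0,0,0,0],[-1.2,-3,0,0,0,0],[-1.2,-3,0,0,0,0],[-1.2,-3,0,0,0,0],[-1.2,-3,0,0,0,0],[-1.2,-3,0,0,0,0],[-1.2,-3,0,0,0,0],[-1.2,-3,0,0,0,0],[-1.2,-3,0,0,0,0],[-1.2,-3,0,0,0,0],[-1.2,-3,0,0,0,0],[-1.1,-2.7,0,0,0,0],[0,0,0,0,0,0],[0,0,0,0,0,0]]]'

```text
t: 36.05
eef_pos: [0.4105, -0.3674, 0.241]
ee_rot: [0.539, -0.538, -0.458, 0.458]
ft_force: [-0.4, 0.1, -0.4]
gripper_width: 0.0808
```

Run:
```python
from h import *
s=bot.get_state();print(s["eef_pos"],q(s["ee_rot"]).as_matrix()[:,0].round(4))
c=cam("wrist");cv2.imwrite("pics/w14.png",c["image"][:,:,::-1])
```

```text
[ 0.41047916 -0.36738342  0.24100197] [1.614e-01 9.869e-01 9.000e-04]
```

View pics/w14.png

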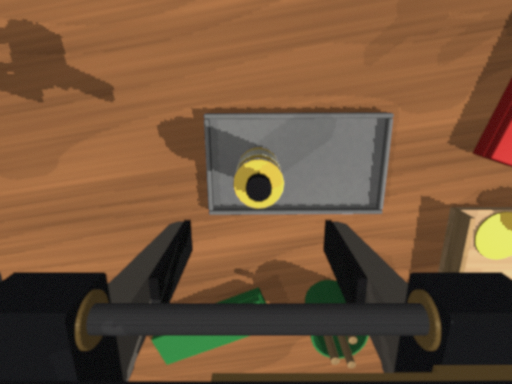

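The yellow tin is at (259,185), under the gripper. I'll shift +1 mm in x and +0.8 mm in y, then go down 17.8 cm.

Emit:
send_rows --commands '[[[0.1,0.1,0,0,0,0],[0,0,-3,0,0,0],[0,0,-3,0,0,0],[0,0,-2,0,0,0],[0,0,-2,0,0,0],[0,0,-2,0,0,0],[0,0,-2,0,0,0],[0,0,-2,0,0,0],[0,0,-1.2,0,0,0],[0,0,-0.6,0,0,0],[0,0,0,0,0,0],[0,0,0,0,0,0]]]'

```text
t: 37.1
eef_pos: [0.4129, -0.3655, 0.0645]
ee_rot: [-0.538, 0.538, 0.459, -0.459]
ft_force: [0.0, 0.1, 0.8]
gripper_width: 0.0809
```

Emit:
send_rows --commands '[[[0,0,0,0,0,0],[0,0,0,0,0,0],[0,0,0,0,0,0],[0,0,0,0,0,0],[0,0,0,0,0,0],[0,0,0,0,0,0],[0,0,0,0,0,0],[0,0,0,0,0,0],[0,0,0,0,0,0]]]' --gripper 0.3

```text
t: 37.85
eef_pos: [0.4126, -0.3661, 0.0645]
ee_rot: [-0.538, 0.538, 0.459, -0.459]
ft_force: [-1.2, -0.5, 5.5]
gripper_width: 0.0514
```

Emit:
send_rows --commands '[[[0,0,2,0,0,0],[0,0,3,0,0,0],[0,0,3,0,0,0],[0,0,3,0,0,0],[0,0,1,0,0,0],[0.7,1.5,0,0,0,0],[1.4,3.0,0,0,0,0],[1.4,3.0,0,0,0,0],[1.4,3.0,0,0,0,0],[1.4,3.0,0,0,0,0],[1.4,3.0,0,0,0,0],[1.4,3.0,0,0,0,0],[1.4,3.0,0,0,0,0],[1.4,3.0,0,0,0,0],[1.4,3.0,0,0,0,0],[0.95,1.7,0,0,0,0],[0.6,1.2,0,0,0,0],[0,0,0,0,0,0],[0,0,0,0,0,0]]]'

```text
t: 39.43
eef_pos: [0.5604, -0.0517, 0.1832]
ee_rot: [0.538, -0.538, -0.459, 0.459]
ft_force: [0.5, -0.8, -1.9]
gripper_width: 0.0515
```

Emit:
send_rows --commands '[[[0,0,-2,0,0,0],[0,0,-2.5,0,0,0],[0,0,-2.5,0,0,0],[0,0,-1.7,0,0,0],[0,0,-1,0,0,0],[0,0,-0.6,0,0,0],[0,0,-0.3,0,0,0],[0,0,0,0,0,0],[0,0,0,0,0,0]]]'

```text
t: 40.18
eef_pos: [0.5614, -0.0521, 0.0789]
ee_rot: [-0.538, 0.539, 0.459, -0.458]
ft_force: [0.4, 0.4, -0.9]
gripper_width: 0.0517
```

Run:
```python
from h import *
s=bot.get_state();print(s["eef_pos"],q(s["ee_rot"]).as_matrix()[:,0].round(4))
c=cam("wrist");cv2.imwrite("pics/w15.png",c["image"][:,:,::-1])
```

```text
[ 0.5614333  -0.05207103  0.07885824] [ 0.1589  0.9873 -0.    ]
```

View pics/w15.png

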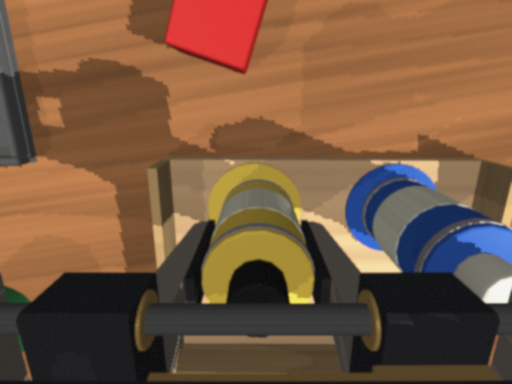

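The yellow tin is centred over its spot at (254,195). I'll lower it.

Emit:
send_rows --commands '[[[0,0,-0.3,0,0,0],[0,0,-0.1,0,0,0],[0,0,0,0,0,0],[0,0,0,0,0,0]]]'

```text
t: 40.57
eef_pos: [0.5609, -0.0517, 0.0742]
ee_rot: [-0.538, 0.538, 0.459, -0.459]
ft_force: [-0.5, 0.6, -2.3]
gripper_width: 0.0514
```

Emit:
send_rows --commands '[[[0,0,-0.1,0,0,0],[0,0,0,0,0,0],[0,0,0,0,0,0]]]'

```text
t: 40.82
eef_pos: [0.5611, -0.0517, 0.0736]
ee_rot: [-0.538, 0.538, 0.459, -0.459]
ft_force: [-1.2, 0.3, 5.1]
gripper_width: 0.052
```

Emit:
send_rows --commands '[[[0,0,0,0,0,0],[0,0,0,0,0,0],[0,0,0,0,0,0],[0,0,0,0,0,0],[0,0,0,0,0,0],[0,0,0,0,0,0],[0,0,2,0,0,0],[0,0,3,0,0,0],[0,0,3,0,0,0],[0,0,4,0,0,0],[0,0,3,0,0,0],[0,0,2,0,0,0],[0,0,0,0,0,0]]]' --gripper 0.85

```text
t: 41.9
eef_pos: [0.5633, -0.0519, 0.248]
ee_rot: [-0.536, 0.54, 0.46, -0.457]
ft_force: [0.4, 0.9, 0.1]
gripper_width: 0.0783
```

Run:
```python
from h import *
c=cam("wrist");cv2.imwrite("pics/w16.png",c["image"][:,:,::-1])
```

Emit:
send_rows --commands '[[[-1.1,-3,0,0,0,0],[-1.2,-3,0,0,0,0],[-1.2,-3,0,0,0,0],[-1.2,-3,0,0,0,0],[-1.2,-3,0,0,0,0],[-1.2,-3,0,0,0,0],[-1.2,-3,0,0,0,0],[-1.2,-3,0,0,0,0],[0,0,0,0,0,0],[0,0,0,0,0,0]]]'

```text
t: 42.78
eef_pos: [0.4646, -0.2925, 0.2415]
ee_rot: [0.54, -0.538, -0.458, 0.458]
ft_force: [-0.6, 0.3, 0.7]
gripper_width: 0.0776
```

Run:
```python
from h import *
c=cam("top");im=c["image"];cv2.imwrite("pics/t17.png",cv2.resize(im[80:230,100:330,::-1],None,fx=3.4,fy=3.4,interpolation=cv2.INTER_CUBIC))
print("stone",rect(c,mask(c,(2,120,140),(12,240,255)),.05,(120,183,200,215)))
wc=mask(c,(0,0,215),(179,60,255)); print("bluecap",rect(c,wc,0.125,(230,130,255,160)))
bc=mask(c,(0,0,0),(179,255,80)); print("yelcap",rect(c,bc,0.125,(268,140,290,162)))
c=cam("scene");cv2.imwrite("pics/s17.png",c["image"][:,:,::-1])
```

```text
stone (array([154.40277778, 198.59722222]), array([421.8, 307.2]), array([169.2,  48.3]), 89.77056884765625)
bluecap (array([240.91666667, 143.        ]), array([579.,  52.]), array([22.5, 22.4]), 0.9781157374382019)
yelcap (array([277.21052632, 150.21052632]), array([559.6, -48.9]), array([19.7, 16.8]), 0.7559248208999634)
```

View pics/t17.png

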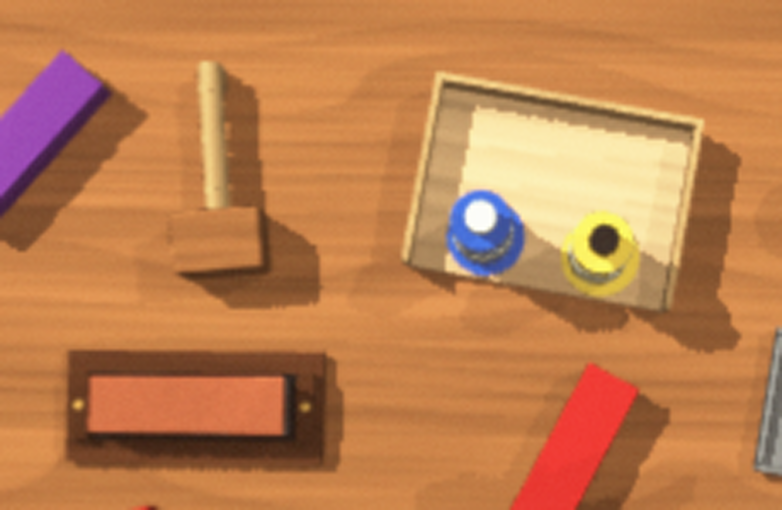

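View pics/s17.png

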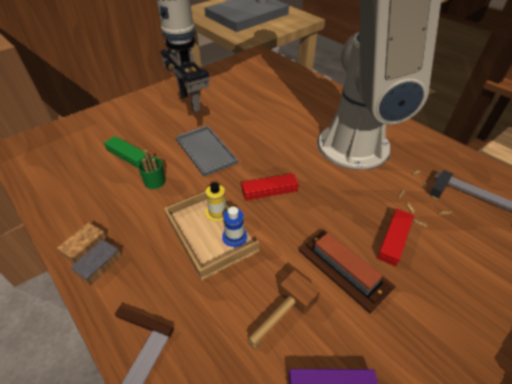

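The caps read exactly where they did at the start: (0.579, 0.052) and (0.560, -0.049). The stone is centred to about 1.5 mm, the mallet and cup are unmoved, and the arm is clear. I'm handing in the job.

```bash
python3 -c "
from plant import bot
print(bot.sign_off())"
```

```text
the job is handed in; nothing more can be done
None
```

The job is done and handed in at about 43 s of the 128 s allowed. Both tins went into the grey tray first. The stone was then laid terracotta side up on the honing stand, and each tin went back on its own colour's spot.

**Last checks**
- **Stone:** it lies about 0.5 mm along and 1.5 mm across from the stand's centre in the top view, with a clear gap to the -y stop. The gap to the +y stop shows only in the scene view.
- **Tins:** both stand upright, and their caps read the same positions in the top view as before they were moved.
- **Mallet and cup:** neither was touched, and both look unmoved. I checked this by eye, not by measurement.
- **Forces:** the wrist force readings at the end of each move never passed about 12 N.

**Disagreement:** the wrist camera's positions differed from the other two cameras' by 2 to 4 mm. I relied on the top and scene views and on the tool's position when it gripped. No check failed.

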